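Refill the capper's hopper with red tube caps

TASK

Refill the tube capper: first push its blue lid fully open, then lift the white cup of red caps off the free-turning carousel without losing any, and pour all six caps into the hopper. Stand the empty cup upright well inside the carousel's edge, setting it down gently, let go, and push the lid fully shut again over the caps. Do not tip over the two jars that share the carousel or knock them off it, and leave the rack of red-capped tubes where it stands.

Things in the scene. Friction and masses are not known exactly. Their poses are not given: they have to be found in the camera images.
- capper: White and grey capping machine, fixed, 90 mm high. Origin on the table under the centre of its hopper. The hopper is an open square box 130 x 130 mm outside, walls 6 mm, at local x, y -65..65 mm, rim 90 mm above the table, inner floor 34 mm above the table. Its flat white deck, 130 mm square and 90 mm high, lies at local y -65..-195 mm.
- hopper (a point): Centre of the hopper's inner floor (34 mm above the table, 56 mm below the rim); axes as the capper's.
- lid (a joint): Slide of the blue hopper lid, in m: 0 shut over the hopper, 0.124 fully open (parked over the deck). Grows towards the capper's local -y. It stays where it is left and takes about 2 N to push. Lid plate 130 x 130 x 8 mm, its top 99 mm above the table.
- lid_tab (a point): Centre of the top edge of the yellow upright tab on the lid's middle, 132 mm above the table. The tab is 70 mm along the capper's x, 12 mm along its y, and stands 33 mm above the lid: push it from either side. Moves with the lid.
- disc_top (a point): Centre of the top face of the carousel, a round grey aluminium disc 260 mm across on a dark foot, top 32 mm above the table. It turns freely about its upright axis at the least touch; the foot is fixed.
- cup: White plastic cup with a straight black handle. Origin at the centre of its underside, z up through the mouth. 70 mm high, outside 62 mm across at the foot and 76 mm at the rim, walls 3 mm, floor 5 mm. The handle is a round bar 18 mm in diameter along local -x, from 34 to 129 mm from the cup's axis, its centre line 50 mm above the underside. Empty about 0.11 kg.
- cup_handle (a point): Point on the handle's centre line 85 mm from the cup's axis, 50 mm above the cup's underside: a good place to grip. Axes as the cup's.
- cap0: Red push-in tube cap, 22 mm across and 22 mm high, 12 g. Origin at the centre of its narrower underside. Starts in the cup.
- cap1: Red push-in tube cap, 22 mm across and 22 mm high, 12 g. Origin at the centre of its narrower underside. Starts in the cup.
- cap2: Red push-in tube cap, 22 mm across and 22 mm high, 12 g. Origin at the centre of its narrower underside. Starts in the cup.
- cap3: Red push-in tube cap, 22 mm across and 22 mm high, 12 g. Origin at the centre of its narrower underside. Starts in the cup.
- cap4: Red push-in tube cap, 22 mm across and 22 mm high, 12 g. Origin at the centre of its narrower underside. Starts in the cup.
- cap5: Red push-in tube cap, 22 mm across and 22 mm high, 12 g. Origin at the centre of its narrower underside. Starts in the cup.
- reagent: White-labelled jar with a blue lid, 48 mm across, 75 mm high, standing on the carousel. Origin under its centre.
- pot: Amber jar with a red lid, 44 mm across, 60 mm high, standing on the carousel. Origin under its centre.
- rack_red: Black rack of tubes with red caps, 90 x 132 mm, 92 mm high, standing right of the capper. Origin under its centre.
- disc: The carousel's turning disc, 12 mm thick; origin on its axis at its underside, 20 mm above the table.
Things that resemble listed ones, but are neither listed nor needed, are in the scene too. Of the things that look like the reagent, the smallest one is meant. What is shaped like the pot but turquoise is not meant.

How it is judged:
On the way, in this order (a step that is already met when the one before it is completed fails the run):
1. the lid is pushed fully open (to within 15 mm of its end) (value of joint lid above 0.109 m), for 0.1 s.
2. the cup is lifted off the carousel with all six caps in it (z of cup in the frame of disc_top above 0.03 m and distance between each of cap0, cap1, cap2, cap3, cap4, cap5 and cup below 0.085 m), for 0.1 s.
3. the cup is tipped by more than 80 degrees beside or over the hopper (angle between cup's own z axis and vertical above 1.4 rad and horizontal distance between cup and hopper below 0.16 m), for 0.1 s.
4. the cup stands on the carousel (angle between cup's own z axis and vertical below 0.12 rad and horizontal distance between cup and disc_top below 0.1 m and z of cup in the frame of disc_top between -0.008 and 0.008 m and linear speed of cup below 0.05 m/s), for 0.1 s.
At the end, for the whole second after the job is handed in: All six caps lie at rest in the hopper, below its rim; the lid is shut to within 10 mm; the empty cup stands upright (within 7 degrees), released and at rest on the carousel's disc, its axis within 100 mm of the disc's centre; both jars are still on the carousel (all of step 4 and value of joint lid below 0.01 m and horizontal distance between each of reagent, pot and disc_top below 0.12 m and x of cap0 in the frame of hopper between -0.064 and 0.064 m and y of cap0 in the frame of hopper between -0.064 and 0.064 m and z of each of cap0, cap1, cap2, cap3, cap4, cap5 in the frame of hopper below 0.056 m and linear speed of each of cap0, cap1, cap2, cap3, cap4, cap5 below 0.05 m/s and x of cap1 in the frame of hopper between -0.064 and 0.064 m and y of cap1 in the frame of hopper between -0.064 and 0.064 m and x of cap2 in the frame of hopper between -0.064 and 0.064 m and y of cap2 in the frame of hopper between -0.064 and 0.064 m and x of cap3 in the frame of hopper between -0.064 and 0.064 m and y of cap3 in the frame of hopper between -0.064 and 0.064 m and x of cap4 in the frame of hopper between -0.064 and 0.064 m and y of cap4 in the frame of hopper between -0.064 and 0.064 m and x of cap5 in the frame of hopper between -0.064 and 0.064 m and y of cap5 in the frame of hopper between -0.064 and 0.064 m); the robot touches nothing.
It fails at once if the blue-lidded jar is tipped over (by more than 30 degrees) (angle between reagent's own z axis and vertical above 0.52 rad).
It fails at once if the amber pot is tipped over (by more than 30 degrees) (angle between pot's own z axis and vertical above 0.52 rad).
It fails at once if the red rack is shifted by more than 30 mm (distance of rack_red from where it was at the start of the episode above 0.03 m).
It fails at once if the cup is pressed or dropped onto the carousel with more than 30 N (contact force between cup and disc above 30 N).
It also fails if it takes over 72 s, if anything falls off the work surface, if the arm or the gripper's body presses on something with over 40 N, if the wrist force passes 120 N, or if a joint passes its speed limit or range.

ROBOT

A 6-joint arm with a two-finger parallel gripper is mounted at the origin on the work surface. World frame = base frame: x ahead of the robot, y to its left, z up, the work surface at z = 0. Lengths are in m, angles in rad, forces in N, time in s.
With the tool pointing down it reaches from about 0.375 to 0.925 m from the base axis. Payload 5.7 kg.
Tool frame: the origin (TCP) lies on the centre line of the jaws, within the pads' length; the fingertips stand 22 mm ahead of it and the grasp point (between the pads) lies 3 mm ahead of it; y points along the fingers, x is the direction in which the jaws open and shut, and the axes are right-handed (so a half turn about y gives the same grasp; the last joint's range is limited). The gripper opens to 85 mm and grips with 20 to 120 N. Pads are 22 mm wide; open, the fingers measure 114 mm over their backs; the gripper's body (76 mm by 85 mm) begins 54 mm behind the grasp point. The pads swing forward as they close: fully open they stand 13 mm farther back than shut.
Start: joints at [1.049, 0.359, 1.51, -0, 1.272, -0.115], TCP at [0.237, 0.551, 0.253] pointing down, gripper open.
Joint ranges: [-2.97, 2.97], [-1.01, 2.36], [0.21, 2.38], [-0.96, 4.11], [0.2, 2.71], [-2.98, 2.98]. Speed limits (rad/s): [2.39, 2.39, 3.14, 3.14, 3.14, 3.14].

INTERFACE

Orientations are given as a rotation vector (axis times angle).
In Python, from rig import monitor, camera, calibration, workorder gives the robot as it stands. The module is installed in compiled form; this text tells all that it offers.
- The arm moves only by the tool arm_command, never from a script. Its argument "deltas" is text: rows parted by semicolons, each of 5 numbers parted by spaces: the shift along the tool's x, y, z in m, then the turn about the tool's y in rad, then the opening, from 0 (shut) to 1 (fully open). In form: tx ty tz roll grip; .... A call has 1 to 12 rows; each row is the pose to reach, as a shift and turn from the pose commanded when the call began, along the tool's axes at that moment; what a row does not reach only later rows make up. A row lasts 1/12 s, in which the tool goes at most 41.7 mm and 7.16 degrees, less where a joint would pass 70% of its speed; a pose out of reach is approached as far as the arm can. A call with a gripper value outside its range is refused whole. The fingers move at their own pace and stop on an object; "squeeze" is the grip in N (left out, the last holds). Time passes only in rows, so rows that repeat a pose let the fingers close. It gives the time, the measured TCP pose, the force and the opening at its end, in the units of the state.
- monitor.observe(): the state, without advancing time (a new reading comes with each control period).
- camera(name): name is "scene" or "top" or "wrist"; returns (picture, depth): 400x640x3 uint8, red, green, blue; 400x640 float32, m along the optical axis (not along the pixel's ray), 0 where there is no reading.
- calibration(name): a dict with "intrinsics" (3x3 intrinsics, pixels), "distortion" ([k1, k2, p1, p2, k3] as OpenCV has them; the pictures are not rectified), "cam_to_world" (4x4, takes a point from camera to world coordinates); the wrist camera has in their place "hand_eye" (4x4, takes a point from camera to tool coordinates, whose origin is the TCP and whose axes are the tool frame's). Camera axes: x right, y down, z forward; pixel columns grow to the right and rows downward; lengths in m; the calibration is good to about 2 mm. A picture is of the moment at which its call begins: read the wrist's pose just before it. calibration takes no time and is no camera call.
- workorder.hand_in(): hands the job in, once; it reports no verdict.
The state is a dict: "t": time; "qpos": joint angles; "joint_vel": joint speeds; "tau": joint torques, N m; "ee_pos": TCP position; "ee_rot": TCP orientation; "force": force on the tool from outside, world axes, zero at the start; "ft_torque": the same for the moment, N m; "opening": finger opening in m.
Only numpy, scipy, OpenCV 4.12 (cv2) and the standard library are available. Lean on these libraries where they do the work, as an engineer would, in place of code of your own. Each camera call takes 0.05 s, during which the arm holds its last target. There are 200 camera calls.

## Working session

There is one attempt and no reset: what is moved stays moved. The work goes in short steps, Python scripts to look and compute and a tool call to move; the robot and the scene stay as the last step left them, time stands still between calls to the robot, and variables do not carry over. Pictures are saved under pics/ and viewed, on a budget of 10 in all, crops included, one or two more only if the job needs it, and the job is handed in when it is done.

Besides the shell and the picture viewer there is one more tool, called by a JSON object that holds its "fn" and its "kwargs", one argument or row to a line. arm_command: Moves the arm, as the interface text tells. Its arguments: {"type":"object","properties":{"deltas":{"type":"string"},"squeeze":{"type":"number"}},"required":["deltas"]}

```bash
mkdir -p pics; cat > h.py <<'E'
import numpy as np, cv2
from rig import monitor, camera, calibration, workorder
from scipy.spatial.transform import Rotation as R
def cam(name):
    s=monitor.observe(); p,d=camera(name); c=calibration(name)
    if name=='wrist':
        T=np.eye(4);T[:3,:3]=R.from_rotvec(s['ee_rot']).as_matrix();T[:3,3]=s['ee_pos'];M=T@c['hand_eye']
    else: M=np.array(c['cam_to_world'])
    return p,d,np.array(c['intrinsics']),np.array(c['distortion']),M
def cloud(d,K,D,M):
    v,u=np.mgrid[0:400,0:640]
    n=cv2.undistortPoints(np.stack([u,v],-1).reshape(-1,1,2).astype(np.float32),K,D).reshape(400,640,2)
    P=np.dstack([n*d[...,None],d]); return P@M[:3,:3].T+M[:3,3]
def ray(uv,z,K,D,M):
    n=cv2.undistortPoints(np.array(uv,np.float32).reshape(-1,1,2),K,D).reshape(-1,2)
    r=np.c_[n,np.ones(len(n))]@M[:3,:3].T; o=M[:3,3]
    return o+r*((z-o[2])/r[:,2])[:,None]
E
cat > a.py <<'E'
from h import *
ims=[]
for n in ['top','scene']:
    p,d,K,D,M=cam(n); np.savez(n+'.npz',p=p,d=d,K=K,D=D,M=M); cv2.imwrite(f'pics/{n}0.png',cv2.resize(p[...,::-1],(800,500)))
    print(n,M.round(3).tolist(),(d>0).mean())
s=monitor.observe();print({k:np.round(v,3).tolist() for k,v in s.items()}); print(R.from_rotvec(s['ee_rot']).as_matrix().round(3))
print(calibration('wrist')['hand_eye'])
E
python3 a.py
```

```text
top [[-0.016, -0.981, 0.195, 0.262], [-1.0, 0.012, -0.019, 0.023], [0.016, -0.195, -0.981, 1.577], [0.0, 0.0, 0.0, 1.0]] 0.9959375
scene [[0.255, 0.811, -0.527, 1.202], [0.967, -0.222, 0.126, -0.175], [-0.014, -0.542, -0.84, 1.192], [0.0, 0.0, 0.0, 1.0]] 0.99619140625
{'t': 0.1, 'qpos': [1.049, 0.359, 1.511, 0.0, 1.273, -0.115], 'joint_vel': [0.001, -0.002, -0.002, 0.001, -0.0, 0.0], 'tau': [-0.0, -52.865, -27.935, -0.0, 0.005, 0.0], 'ee_pos': [0.237, 0.551, 0.253], 'ee_rot': [-1.375, -0.903, 0.906], 'force': [-0.359, -0.744, 0.259], 'ft_torque': [0.012, -0.058, -0.005], 'opening': 0.085}
[[ 0.396 -0.001 -0.918]
 [ 0.918 -0.001  0.396]
 [-0.002 -1.     0.   ]]
[[ 9.99999502e-01 -2.96101549e-04  9.53000628e-04 -1.85340675e-04]
 [-9.97323637e-04 -2.62941938e-01  9.64811144e-01 -1.20410659e-01]
 [-3.50982426e-05 -9.64811614e-01 -2.62942102e-01  6.69842494e-02]
 [ 0.00000000e+00  0.00000000e+00  0.00000000e+00  1.00000000e+00]]
```

View pics/top0.png

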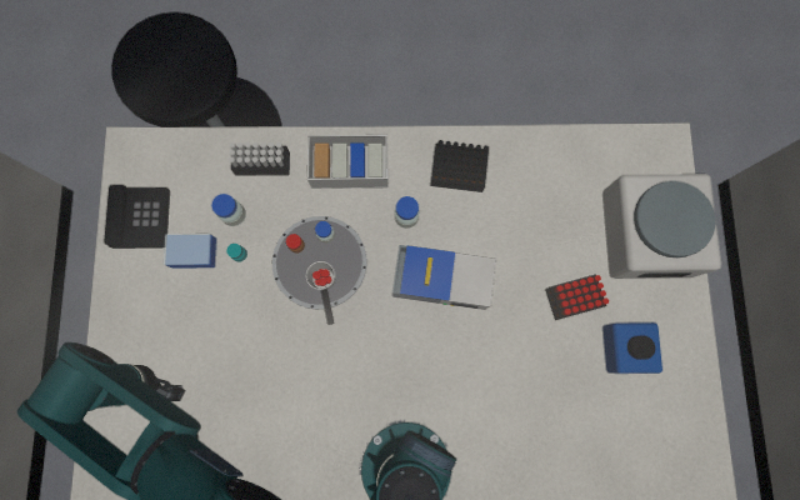

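View pics/scene0.png

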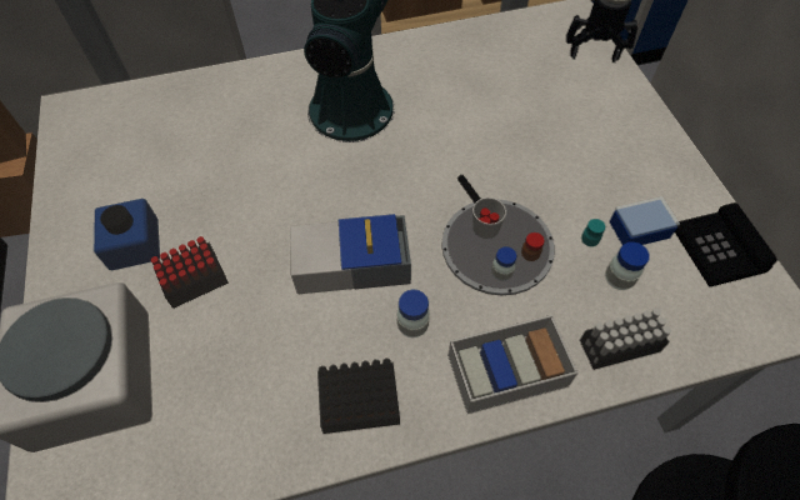

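{"fn": "arm_command", "kwargs": {
  "deltas": "0 0 0 0.1 1; 0 0 0 0.2 1; 0 0 0 0.2 1"
}}

```text
t: 0.35
ee_pos: [0.2372, 0.5507, 0.2528]
ee_rot: [-1.438, -0.748, 0.75]
force: [-0.9, -0.8, -0.2]
opening: 0.0851
```

The top view shows the carousel at (320,262), with the white cup at (320,276) and its handle end at (330,322). The capper's blue lid is at (427,274) with the yellow tab at (429,270), and the deck is at (470,278).

There are three blue-lidded jars, at (228,208), (407,211) and (323,230). The one on the carousel at (323,230) is the smallest, so it is the reagent. The pot is red at (293,242), and the turquoise jar at (236,252) is off the carousel and not meant. The cup is the only thing I grasp.

The roll turns only about the vertical axis, so the fingers always point down. Tipping the cup will need contact with something.

```bash
cat > m.py <<'E'
from h import *
for n in ['top','scene']:
    f=np.load(n+'.npz');p,d,K,D,M=[f[k] for k in 'pdKDM']
    C=cloud(d,K,D,M).astype(np.float32);z=C[...,2];X=C[...,:2]
    hsv=cv2.cvtColor(p,cv2.COLOR_RGB2HSV);H,S,V=[hsv[...,i].astype(int) for i in range(3)]
    near=lambda c,r:np.hypot(X[...,0]-c[0],X[...,1]-c[1])<r
    print('==',n)
    tabm=(abs(H-25)<9)&(S>110)&(V>90)&(z>.1)&(z<.145)
    t=X[tabm];tc=np.median(t,0);print('tab',tabm.sum(),tc,np.percentile(z[tabm],[5,50,95]),cv2.minAreaRect(t))
    lid=(abs(H-112)<14)&(S>90)&(z>.085)&(z<.112)&near(tc,.11)
    print('lid',lid.sum(),np.median(z[lid]),cv2.minAreaRect(X[lid]))
    body=(z>.075)&(z<.112)&near(tc,.25)&(X[...,1]<.155); 
    k=cv2.connectedComponentsWithStats(body.astype(np.uint8))
    i=1+np.argmax(k[2][1:,4]);b=k[1]==i;print('capper',b.sum(),cv2.minAreaRect(X[b]))
    lab=(z>.024)&(z<.040)&(S<60)&near(tc+[0.0,.3],.25)
    k=cv2.connectedComponentsWithStats(lab.astype(np.uint8));i=1+np.argmax(k[2][1:,4]);b=k[1]==i
    hull=cv2.convexHull(X[b])[:,0];dc,r=cv2.minEnclosingCircle(hull);print('disc',b.sum(),np.median(z[b]),dc,r)
    A=np.c_[2*hull,np.ones(len(hull))];s=np.linalg.lstsq(A,(hull**2).sum(1),rcond=None)[0];print('  fit',s[:2],np.sqrt(s[2]+s[0]**2+s[1]**2))
    for nm,m in [('reagent',(abs(H-112)<14)&(S>90)&(z>.09)&(z<.12)&near(dc,.13)),('potlid',((H<8)|(H>172))&(S>110)&(z>.08)&(z<.105)&near(dc,.13)),('dark',(V<70)&(z>.07)&(z<.1)&near(dc,.2)),('rim',(S<70)&(V>90)&(z>.093)&(z<.11)&near(dc,.13))]:
        k=cv2.connectedComponentsWithStats(m.astype(np.uint8))
        for i in range(1,k[0]):
            if k[2][i,4]>12: b=k[1]==i;print(nm,k[2][i,4],k[3][i].round(),'z',np.median(z[b]).round(3),cv2.minEnclosingCircle(X[b]),cv2.minAreaRect(X[b]) if nm=='dark' else '')
E
python3 m.py
```

```text
== top
tab 65 [ 0.50075674 -0.05946577] [0.12536238 0.13173455 0.1364372 ] ((0.500336229801178, -0.060200035572052), (0.010021000169217587, 0.06626231968402863), 81.5649642944336)
lid 1398 0.097712316 ((0.5014881491661072, -0.06001514941453934), (0.12810561060905457, 0.13031569123268127), 81.00926971435547)
capper 2863 ((0.49429088830947876, -0.10346652567386627), (0.2596265971660614, 0.1310928463935852), 81.1240234375)
disc 3415 0.031520415 (0.5466731786727905, 0.23347388207912445) 0.13010336458683014
  fit [0.54649199 0.23302996] 0.12874929785250538
reagent 134 [258. 183.] z 0.106 ((0.6206055283546448, 0.21482329070568085), 0.021541815251111984) 
potlid 117 [234. 193.] z 0.09 ((0.591012716293335, 0.2938990890979767), 0.020591314882040024) 
potlid 15 [252. 220.] z 0.083 ((0.5022265911102295, 0.23476704955101013), 0.009079349227249622) 
dark 33 [260. 235.] z 0.09 ((0.4462265372276306, 0.20899294316768646), 0.014013702049851418) ((0.4462105929851532, 0.20966246724128723), (0.02699938602745533, 0.01342308521270752), 12.100961685180664)
rim 85 [255. 219.] z 0.1 ((0.4976319670677185, 0.2
[... 1387 characters left out ...]
072) ((0.5185132026672363, 0.20503400266170502), (0.06668490916490555, 0.028061561286449432), 61.31545639038086)
dark 51 [425. 198.] z 0.084 ((0.5935094952583313, 0.2886762320995331), 0.01948002353310585) ((0.5996286869049072, 0.28380367159843445), (0.03854680806398392, 0.019705157727003098), 51.471046447753906)
dark 20 [404. 212.] z 0.096 ((0.6279184222221375, 0.2107248604297638), 0.018529081717133522) ((0.6347019076347351, 0.20976155996322632), (0.03685816749930382, 0.013703089207410812), 81.9176025390625)
rim 33 [382. 165.] z 0.103 ((0.4894134998321533, 0.20839932560920715), 0.035564273595809937) 
rim 35 [400. 168.] z 0.103 ((0.5007226467132568, 0.23083263635635376), 0.035159606486558914)
```

The two cameras agree to about 3 mm:

| Thing | Measured position |
|---|---|
| Lid tab | (0.501, -0.062), z 0.132 |
| Lid | about 20 mm open already |
| Capper y axis | 81.1° |
| Hopper centre | (0.504, -0.041) |
| Disc centre | (0.546, 0.231) |
| Cup axis | (0.497, 0.221) |
| Handle direction | 192.3° |

Plan: push the lid open first. Then tip the cup, with its handle trailing, by driving its foot against the hopper's +y rim so that it pivots in the grip. To set it upright again, lever its base on the same rim.

```bash
cat > go.py <<'E'
import sys
from h import *
# usage: go.py x y z [xangle_deg]
a=[float(v) for v in sys.argv[1:]]
s=monitor.observe();m=R.from_rotvec(s['ee_rot']).as_matrix()
xa=np.degrees(np.arctan2(m[1,0],m[0,0]))
print('pos',s['ee_pos'].round(4) if hasattr(s['ee_pos'],'round') else s['ee_pos'],'xang',xa.round(2),'q',np.round(s['qpos'],2),'t',s['t'])
print('delta tool',(m.T@(np.array(a[:3])-s['ee_pos'])).round(4),'roll',np.radians((xa-a[3]+180)%360-180).round(4) if len(a)>3 else '')
E
python3 go.py .508 -.018 .20 -8.9
```

```text
pos [0.2372 0.5507 0.2528] xang 55.03 q [ 1.05  0.36  1.51 -0.    1.27  0.09] t 0.35
delta tool [-0.3108  0.0532 -0.5478] roll 1.1159
```

{"fn": "arm_command", "kwargs": {
  "deltas": "-0.311 0.053 -0.548 1.116 0;-0.311 0.053 -0.548 1.116 0;-0.311 0.053 -0.548 1.116 0;-0.311 0.053 -0.548 1.116 0;-0.311 0.053 -0.548 1.116 0;-0.311 0.053 -0.548 1.116 0;-0.311 0.053 -0.548 1.116 0;-0.311 0.053 -0.548 1.116 0;-0.311 0.053 -0.548 1.116 0;-0.311 0.053 -0.548 1.116 0;-0.311 0.053 -0.548 1.116 0;-0.311 0.053 -0.548 1.116 0",
  "squeeze": 60
}}

```text
t: 1.35
ee_pos: [0.4535, 0.0999, 0.2113]
ee_rot: [-1.568, 0.117, -0.117]
force: [0.9, 0.9, -0.6]
opening: 0.0001
```

```bash
python3 go.py .508 -.018 .20 -8.9
```

```text
pos [0.4535 0.0999 0.2113] xang -8.52 q [ 0.07  0.21  1.85 -0.    1.08  0.22] t 1.35
delta tool [ 0.0714  0.0113 -0.1085] roll 0.0067
```

{"fn": "arm_command", "kwargs": {
  "deltas": "0.071 0.011 -0.108 0.006 0;0.071 0.011 -0.108 0.006 0;0.071 0.011 -0.108 0.006 0;0.071 0.011 -0.108 0.006 0;0.071 0.011 -0.108 0.006 0;0.071 0.011 -0.108 0.006 0"
}}

```text
t: 1.85
ee_pos: [0.5063, -0.0154, 0.2]
ee_rot: [-1.567, 0.125, -0.123]
force: [-0.2, 0.8, -0.1]
opening: -0.0005
```

```bash
python3 go.py .507 -.021 .127 -8.9; cat > w.py <<'E'
from h import *
p,d,K,D,M=cam('wrist');C=cloud(d,K,D,M);z=C[...,2]
hsv=cv2.cvtColor(p,cv2.COLOR_RGB2HSV);H,S=hsv[...,0].astype(int),hsv[...,1]
t=(abs(H-25)<9)&(S>110)&(z>.12)&(z<.145);print('tab',t.sum(),np.median(z[t]) if t.any() else '',cv2.minAreaRect(C[t][:,:2].astype(np.float32)) if t.sum()>5 else '')
E
python3 w.py
```

```text
pos [ 0.5063 -0.0154  0.2   ] xang -9.03 q [-0.17  0.29  1.77  0.    1.08 -0.01] t 1.85
delta tool [ 0.0017  0.073  -0.0054] roll -0.0024
tab 226 0.12748827824063608 ((0.5006921291351318, -0.05783873796463013), (0.003419529413804412, 0.06853607296943665), 80.4605712890625)
```

{"fn": "arm_command", "kwargs": {
  "deltas": "0 0.04 0 0 0;0 0.072 0 0 0;0 0.072 0 0 0;0 0.072 -0.02 0 0;0 0.072 -0.04 0 0;0 0.072 -0.06 0 0;0 0.072 -0.08 0 0;0 0.072 -0.1 0 0;0 0.072 -0.115 0 0;0 0.072 -0.122 0 0;0 0.072 -0.127 0 0;0 0.072 -0.127 0 0"
}}

```text
t: 2.9
ee_pos: [0.4873, -0.1409, 0.1293]
ee_rot: [-1.568, 0.123, -0.124]
force: [0.3, -0.4, 0.4]
opening: -0.0001
```

```bash
cat > lid.py <<'E'
from h import *
for n in ['top','scene']:
    p,d,K,D,M=cam(n);C=cloud(d,K,D,M).astype(np.float32);z=C[...,2]
    hsv=cv2.cvtColor(p,cv2.COLOR_RGB2HSV);H,S=hsv[...,0].astype(int),hsv[...,1]
    t=(abs(H-25)<9)&(S>110)&(z>.1)&(z<.145);l=(abs(H-112)<14)&(S>90)&(z>.085)&(z<.112)&(abs(C[...,0]-.49)<.09)&(abs(C[...,1]+.1)<.2)
    L=lambda q:((np.array(q)-[.504,-.0413])@[.155,.988]).round(4)
    for nm,m in (('tab',t),('lid',l)):
        if m.sum()>5: r=cv2.minAreaRect(C[m][:,:2]);print(n,nm,m.sum(),np.round(r[0],4),np.round(r[1],3),'lid value',-L(r[0]))
E
python3 lid.py; python3 go.py .485 -.16 .127
```

```text
pos [ 0.4873 -0.1406  0.1291] xang -9.02 q [-0.42  0.38  1.85 -0.    0.91 -0.26] t 2.95
delta tool [ 0.0007  0.0022 -0.0195] roll Traceback (most recent call last):
  File "lid.py", line 8, in <module>
    if m.sum()>5: r=cv2.minAreaRect(C[m][:,:2]);print(n,nm,m.sum(),np.round(r[0],4),np.round(r[1],3),'lid value',-L(r[0]))
                    ~~~~~~~~~~~~~~~^^^^^^^^^^^^
cv2.error: OpenCV(4.12.0) /io/opencv/modules/imgproc/src/convhull.cpp:143: error: (-215:Assertion failed) total >= 0 && (depth == CV_32F || depth == CV_32S) in function 'convexHull'
```

{"fn": "arm_command", "kwargs": {
  "deltas": "0 0 -0.005 0 0;0 0 -0.01 0 0;0 0 -0.01 0 0;0 0 -0.01 0 0"
}}

```text
t: 3.28
ee_pos: [0.4858, -0.1487, 0.1287]
ee_rot: [-1.563, 0.124, -0.125]
force: [3.1, 10.8, 5.8]
opening: 0.0001
```

```bash
sed -i 's/C\[m\]\[:,:2\]/C[m][:,:2].astype(np.float32)/' lid.py; python3 lid.py; python3 go.py .485 -.16 .127; python3 -c "
from h import *; print(monitor.observe()['force'])"
```

```text
top lid 385 [ 0.4821 -0.1549] [0.14  0.083] lid value 0.1156
scene tab 56 [ 0.4965 -0.1668] [0.01  0.048] lid value 0.1251
scene lid 1572 [ 0.4855 -0.1652] [0.13  0.131] lid value 0.1253
pos [ 0.4858 -0.1487  0.1287] xang -9.08 q [-0.44  0.38  1.84  0.    0.91 -0.28] t 3.3833
delta tool [ 0.001   0.0016 -0.0113] roll 
[ 3.03618629 11.0887213   5.24751621]
```

{"fn": "arm_command", "kwargs": {
  "deltas": "0 0 0.03 0 0;0 -0.04 0.03 0 0;0 -0.08 0.03 0 0;0 -0.111 0.05 -0.1 1;-0.135 -0.111 0.332 -1.944 1;-0.135 -0.111 0.332 -1.944 1;-0.135 -0.111 0.332 -1.944 1;-0.135 -0.111 0.332 -1.944 1;-0.135 -0.111 0.332 -1.944 1;-0.135 -0.111 0.332 -1.944 1;-0.135 -0.111 0.332 -1.944 1;-0.135 -0.111 0.332 -1.944 1"
}}

```text
t: 4.38
ee_pos: [0.4025, 0.2016, 0.2395]
ee_rot: [-1.439, -0.741, 0.741]
force: [0.7, -0.5, -0.6]
opening: 0.0855
```

```bash
python3 go.py .405 .2 .24 102.3
```

```text
pos [0.4025 0.2016 0.2395] xang 54.46 q [ 0.31  0.16  1.84  0.    1.15 -0.64] t 4.3833
delta tool [ 0.0002 -0.0005 -0.0029] roll -0.8349
```

{"fn": "arm_command", "kwargs": {
  "deltas": "0 0 0 -0.835 1;0 0 0 -0.835 1;0 0 0 -0.835 1;0 0 0 -0.835 1;0 0 0 -0.835 1;0 0 0 -0.835 1;0 0 0 -0.835 1;0 0 0 -0.835 1"
}}

```text
t: 5.05
ee_pos: [0.4042, 0.1982, 0.2394]
ee_rot: [-1.103, -1.362, 1.362]
force: [-0.2, 0.5, 0.2]
opening: 0.0853
```

```bash
cat > cup.py <<'E'
import sys
from h import *
p,d,K,D,M=cam('wrist');cv2.imwrite(f'pics/{sys.argv[1]}.png',p[...,::-1])
C=cloud(d,K,D,M);z=C[...,2]
hsv=cv2.cvtColor(p,cv2.COLOR_RGB2HSV);V=hsv[...,2].astype(int);S=hsv[...,1].astype(int)
m=((V<75)&(z>.078)&(z<.1)&(C[...,0]<.49)).astype(np.uint8)
k=cv2.connectedComponentsWithStats(m)
for i in range(1,k[0]):
    if k[2][i,4]>150:
        b=k[1]==i;r=cv2.minAreaRect(C[b][:,:2].astype(np.float32));print('dark',k[2][i],np.median(z[b]).round(4),r)
b=(z>.097)&(z<.108)&(S<80)&(V>80)&(np.hypot(C[...,0]-.497,C[...,1]-.22)<.06);q=C[b][:,:2]
A=np.c_[2*q,np.ones(len(q))];s=np.linalg.lstsq(A,(q**2).sum(1),rcond=None)[0];print('rim',b.sum(),s[:2],np.sqrt(s[2]+s[0]**2+s[1]**2))
E
python3 cup.py w1; python3 go.py .414 .202 .085 102.3
```

```text
dark [ 310  148   22  116 2493] 0.0894 ((0.416448175907135, 0.2011510133743286), (0.09475984424352646, 0.017800748348236084), 11.461121559143066)
dark [   0  165  108   87 1053] 0.084 ((0.4478878080844879, -0.0019002705812454224), (0.09287909418344498, 0.037256479263305664), 54.823875427246094)
rim 1398 [0.4954302  0.21776118] 0.036031472038530736
pos [0.4042 0.1982 0.2393] xang 101.75 q [ 0.3   0.16  1.84 -0.    1.15 -1.47] t 5.1
delta tool [ 0.0018  0.1543 -0.0104] roll -0.0097
```

View pics/w1.png

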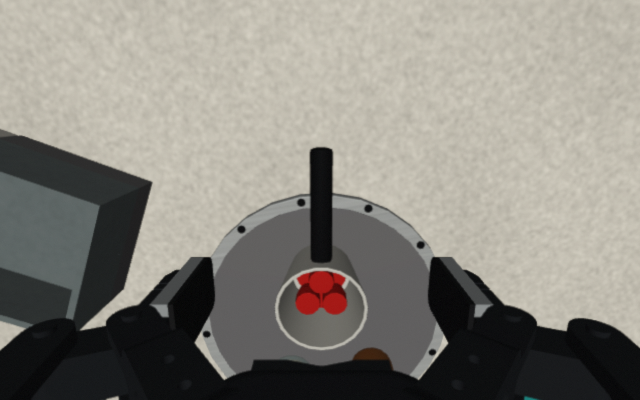

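The wrist view shows the handle at (321,205) between the open jaws at (200,290) and (445,290). The six-cap cluster is in the cup at (320,290). The 95 x 18 mm handle with its top at z 0.089 matches the description, and the rim fit agrees with its axis to 1 mm.

{"fn": "arm_command", "kwargs": {
  "deltas": "0 0.04 -0.009 0 1;0 0.08 -0.009 0 1;0 0.12 -0.009 0 1;0 0.145 -0.009 0 1;0 0.155 -0.009 0 1;0 0.155 -0.009 0 1;0 0.155 -0.009 0 0.3;0 0.155 -0.009 0 0;0 0.155 -0.009 0 0;0 0.155 -0.009 0 0;0 0.155 -0.009 0 0;0 0.155 -0.009 0 0",
  "squeeze": 70
}}

```text
t: 6.1
ee_pos: [0.4135, 0.2001, 0.0851]
ee_rot: [-1.105, -1.36, 1.359]
force: [0.9, 0.3, 2.4]
opening: 0.0161
```

{"fn": "arm_command", "kwargs": {
  "deltas": "0 -0.006 0 0 0;0 -0.014 0 0 0;0 -0.022 0 0 0;0 -0.03 0 0 0;0 -0.04 0 0 0;0 -0.05 0 0 0;0 -0.05 0 0 0"
}}

```text
t: 6.68
ee_pos: [0.4144, 0.2005, 0.1366]
ee_rot: [-1.107, -1.363, 1.357]
force: [0.1, 0.4, -1.4]
opening: 0.0157
```

```bash
cat > see.py <<'E'
import sys
from h import *
n,f=sys.argv[1:3];p,*_=cam(n)
if len(sys.argv)>3:
    a,b,c,e=map(int,sys.argv[3:7]);p=cv2.resize(p[b:e,a:c],None,fx=600/(c-a),fy=600/(c-a),interpolation=cv2.INTER_CUBIC)
cv2.imwrite(f'pics/{f}.png',p[...,::-1])
s=monitor.observe();print(np.round(s['force'],1),np.round(s['ft_torque'],2),s['opening'],s['t'])
E
python3 see.py scene s1 300 100 480 260
```

```text
[ 0.7  1.3 -1.9] [-0.05  0.17 -0.  ] 0.015877299618411264 6.7333
```

View pics/s1.png

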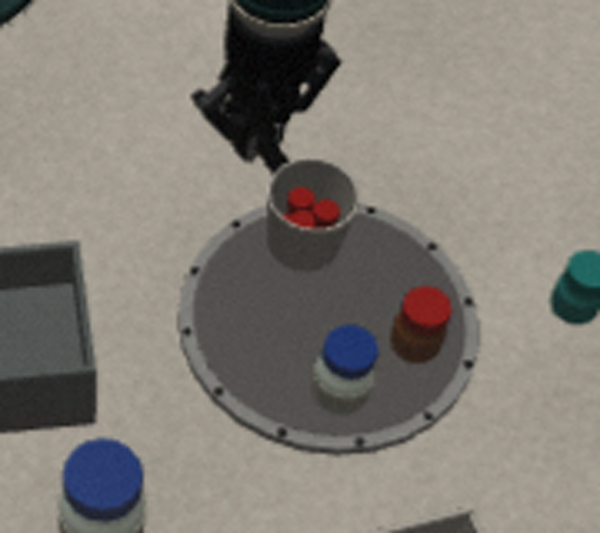

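{"fn": "arm_command", "kwargs": {
  "deltas": "0 -0.02 0 0 0;0 -0.045 0 0.05 0;0 -0.065 0 0.12 0;-0.01 -0.075 -0.015 0.22 0;-0.02 -0.08 -0.03 0.33 0;-0.03 -0.08 -0.045 0.44 0;-0.04 -0.08 -0.06 0.55 0;-0.05 -0.08 -0.08 0.66 0;-0.06 -0.08 -0.095 0.77 0;-0.064 -0.08 -0.105 0.88 0;-0.064 -0.08 -0.11 0.98 0;-0.064 -0.08 -0.11 1.06 0"
}}

```text
t: 7.73
ee_pos: [0.5352, 0.1596, 0.2137]
ee_rot: [-1.498, -0.556, 0.556]
force: [-0.0, 0.4, -1.7]
opening: 0.0162
```

```bash
python3 go.py .5356 .160 .2 -8.9
```

```text
pos [0.5352 0.1596 0.2137] xang 40.74 q [ 0.17  0.34  1.65 -0.    1.15 -0.54] t 7.7333
delta tool [ 0.0006  0.0137 -0.    ] roll 0.8663
```

{"fn": "arm_command", "kwargs": {
  "deltas": "0 0 0 0.11 0;0 0 0 0.22 0;0 0 0 0.33 0;0 0 0 0.44 0;0 0 0 0.55 0;0 0 0 0.66 0;0 0 0 0.76 0;0 0 0 0.83 0;0 0 0 0.866 0;0 0 0 0.866 0;0 0 0 0.866 0;0 0 0 0.866 0"
}}

```text
t: 8.73
ee_pos: [0.5337, 0.1599, 0.2141]
ee_rot: [-1.568, 0.116, -0.116]
force: [0.1, -0.3, -2.1]
opening: 0.0159
```

```bash
cat > tilt.py <<'E'
# cup tilt in the vertical plane of the handle: handle line + rim, from scene & top clouds. coordinates in capper frame (yl along capper y, xl)
import sys
from h import *
ns=sys.argv[2:] or ['scene']
for n in ns:
    p,d,K,D,M=cam(n);C=cloud(d,K,D,M)
    cv2.imwrite(f'pics/{sys.argv[1]}_{n}.png',p[...,::-1])
    q=C[...,:2]-[.504,-.0413];yl=q@[.155,.988];xl=q@[.988,-.155];z=C[...,2]
    s=monitor.observe();P=(np.array(s['ee_pos'])[:2]-[.504,-.0413]);py,px=P@[.155,.988],P@[.988,-.155];pz=s['ee_pos'][2]
    hsv=cv2.cvtColor(p,cv2.COLOR_RGB2HSV);H,S,V=[hsv[...,i].astype(int) for i in range(3)]
    box=(abs(xl-px)<.05)&(yl<py-.02)&(yl>py-.15)&(z>.1)
    cup=box&(S<70)&(V>60)
    print(n,'TCP local',px.round(4),py.round(4),np.round(pz,4),'cup px',cup.sum(),'yl-py',np.percentile(yl[cup]-py,[1,99]).round(3),'z-pz',np.percentile(z[cup]-pz,[1,50,99]).round(3),'xl-px',np.percentile(xl[cup]-px,[1,50,99]).round(3))
    top=cup&(z>np.percentile(z[cup],60)) if cup.sum()>50 else cup
    A=np.c_[yl[top]-py,xl[top]-px,np.ones(top.sum())]
    r=np.linalg.lstsq(A,z[top]-pz,rcond=None)[0];print(' slope along y,x',r.round(3),'(pos y-slope = far side lower)')
    red=((H<8)|(H>172))&(S>110)&(abs(xl)<.2)&(abs(yl)<.25)&(z>.0)
    k=cv2.connectedComponentsWithStats(red.astype(np.uint8))
    for i in range(1,k[0]):
        if k[2][i,4]>8:b=k[1]==i;print(' red',k[2][i,4],k[3][i].round(),'local',np.median(xl[b]).round(3),np.median(yl[b]).round(3),np.median(z[b]).round(3))
E
python3 go.py .5356 .160 .133 -8.9; python3 tilt.py t1 scene top
```

```text
pos [0.5337 0.1599 0.2141] xang -8.47 q [ 0.17  0.34  1.65 -0.    1.15  0.31] t 8.7333
delta tool [0.0019 0.0811 0.0004] roll 0.0075
scene TCP local -0.0018 0.2034 0.2141 cup px 758 yl-py [-0.121 -0.025] z-pz [-0.052  0.002  0.396] xl-px [-0.036  0.     0.038]
 slope along y,x [ 2.405 -0.697  0.267] (pos y-slope = far side lower)
 red 152 [349. 164.] local -0.0 0.121 0.209
top TCP local -0.0017 0.2034 0.2142 cup px 732 yl-py [-0.116 -0.021] z-pz [-0.055  0.251  0.427] xl-px [-0.047 -0.002  0.048]
 slope along y,x [-0.412 -0.089  0.37 ] (pos y-slope = far side lower)
 red 165 [297. 205.] local 0.001 0.125 0.206
```

View pics/t1_scene.png

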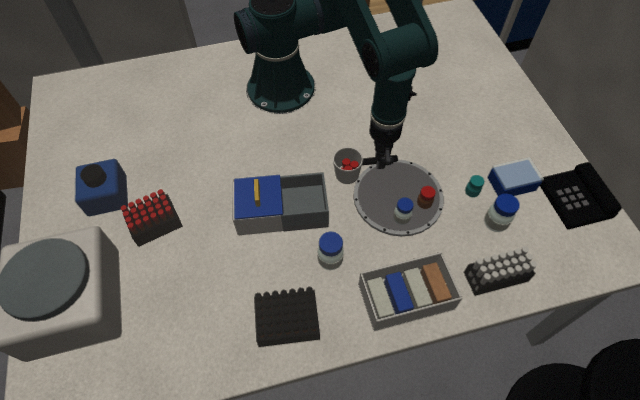

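{"fn": "arm_command", "kwargs": {
  "deltas": "0.002 0.025 0 0.007 0;0.002 0.05 0 0.007 0;0.002 0.07 0 0.007 0;0.002 0.081 0 0.007 0;0.002 0.081 -0.008 0.007 0;0.002 0.081 -0.014 0.007 0;0.002 0.081 -0.018 0.007 0;0.002 0.081 -0.018 0.007 0",
  "squeeze": 45
}}

```text
t: 9.5
ee_pos: [0.534, 0.1408, 0.1347]
ee_rot: [-1.567, 0.121, -0.125]
force: [0.5, -0.3, -2.3]
opening: 0.0158
```

```bash
python3 go.py .5332 .1385 .133 -8.9;python3 -c "
from h import *; print(monitor.observe()['force'],monitor.observe()['ft_torque'])"
```

```text
pos [0.534  0.1408 0.1347] xang -8.99 q [ 0.13  0.43  1.74 -0.    0.97  0.29] t 9.5
delta tool [-0.0005  0.0017 -0.0024] roll -0.0015
[ 0.52424258 -0.25215432 -2.2590258 ] [ 0.10512478 -0.025597    0.05879739]
```

{"fn": "arm_command", "kwargs": {
  "deltas": "0 -0.003 -0.006 0 0;0 -0.008 -0.009 0 0;0 -0.014 -0.012 0 0;0 -0.021 -0.016 0 0;0 -0.027 -0.02 0 0;0 -0.033 -0.025 0 0;0 -0.039 -0.029 0 0;0 -0.045 -0.035 0 0;0 -0.051 -0.041 0 0;0 -0.051 -0.041 0 0"
}}

```text
t: 10.33
ee_pos: [0.5272, 0.0995, 0.1857]
ee_rot: [-1.569, 0.121, -0.124]
force: [0.0, -0.4, -2.1]
opening: 0.0158
```

```bash
python3 tilt.py t2 scene;python3 -c "
from h import *; print(monitor.observe()['force'],monitor.observe()['ft_torque'])
p=cv2.imread('pics/t2_scene.png')[110:250,220:420];cv2.imwrite('pics/t2c.png',cv2.resize(p,None,fx=3.5,fy=3.5,interpolation=cv2.INTER_CUBIC))"
```

```text
scene TCP local 0.0009 0.143 0.1851 cup px 738 yl-py [-0.114 -0.024] z-pz [-0.074 -0.031  0.388] xl-px [-0.039  0.005  0.036]
 slope along y,x [ 3.157 -0.918  0.262] (pos y-slope = far side lower)
 red 149 [326. 179.] local -0.001 0.063 0.148
[ 0.59893618 -0.62635114 -1.01552432] [ 0.09463499 -0.01571038  0.03690334]
```

View pics/t2c.png

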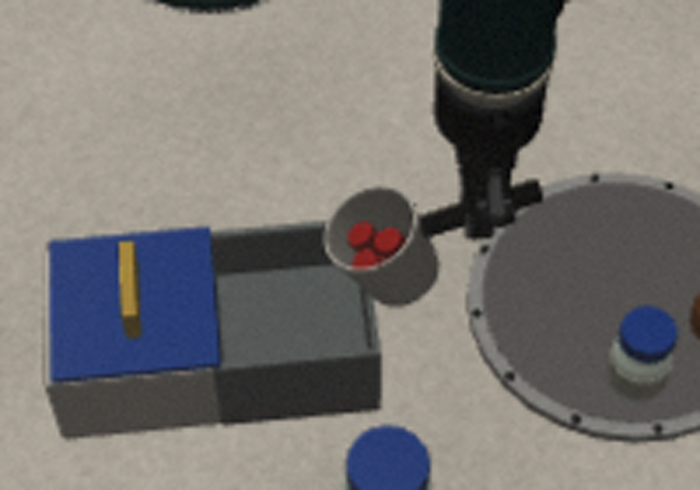

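{"fn": "arm_command", "kwargs": {
  "deltas": "0 -0.005 -0.005 0 0;0 -0.01 -0.012 0 0;0 -0.014 -0.019 0 0;0 -0.018 -0.027 0 0;0 -0.021 -0.034 0 0;0 -0.024 -0.041 0 0;0 -0.026 -0.048 0 0;0 -0.028 -0.056 0 0;0 -0.029 -0.063 0 0;0 -0.03 -0.071 0 0;0 -0.03 -0.079 0 0;0 -0.03 -0.088 0 0"
}}

```text
t: 11.38
ee_pos: [0.513, 0.0137, 0.2143]
ee_rot: [-1.567, 0.123, -0.122]
force: [-0.4, 0.3, -1.9]
opening: 0.0161
```

{"fn": "arm_command", "kwargs": {
  "deltas": "0 0 -0.006 0 0;0 0.001 -0.013 0 0;0 0.003 -0.02 0 0;0 0.005 -0.027 0 0;0 0.007 -0.033 0 0;0 0.01 -0.039 0 0;0 0.012 -0.045 0 0;0 0.015 -0.052 0 0;0 0.019 -0.059 0 0;0 0.019 -0.059 0 0;0 0.019 -0.059 0 0"
}}

```text
t: 12.3
ee_pos: [0.5037, -0.0442, 0.195]
ee_rot: [-1.567, 0.124, -0.123]
force: [-0.2, -0.2, -1.6]
opening: 0.0155
```

```bash
python3 tilt.py t3 scene top;python3 -c "
from h import *; print(monitor.observe()['force'],monitor.observe()['ft_torque'])
a=cv2.imread('pics/t3_scene.png')[110:250,220:420];b=cv2.imread('pics/t3_top.png')[150:290,260:460];cv2.imwrite('pics/t3c.png',cv2.resize(np.hstack([a,b]),None,fx=2,fy=2,interpolation=cv2.INTER_CUBIC))"
```

```text
scene TCP local 0.0003 -0.0026 0.1953 cup px 711 yl-py [-0.114 -0.026] z-pz [-0.077 -0.034  0.191] xl-px [-0.037  0.009  0.036]
 slope along y,x [2.102 0.044 0.149] (pos y-slope = far side lower)
 red 133 [271. 182.] local -0.003 -0.084 0.156
top TCP local 0.0004 -0.0025 0.1954 cup px 788 yl-py [-0.114 -0.02 ] z-pz [-0.088  0.377  0.425] xl-px [-0.048 -0.009  0.037]
 slope along y,x [-0.286 -0.494  0.384] (pos y-slope = far side lower)
 red 15 [356. 213.] local 0.011 -0.057 0.141
[ 0.38683992 -0.02567737 -1.51786425] [ 0.08942326 -0.04878269  0.03755309]
```

View pics/t3c.png

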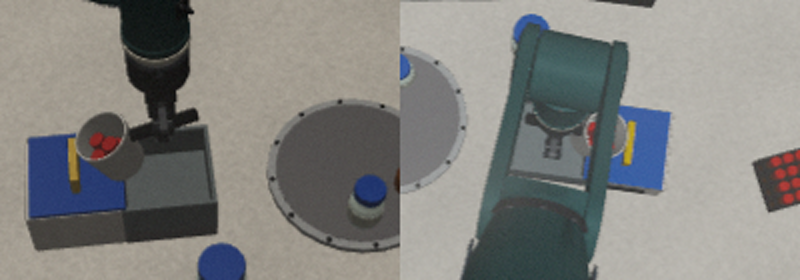

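The cup is tipped only about 25°. Its foot slipped over the rim at (215,130), and the caps are still inside. I'll move back over the hopper and see whether a lighter squeeze lets it droop.

{"fn": "arm_command", "kwargs": {
  "deltas": "0 -0.008 0.01 0 0;0 -0.015 0.025 0 0;0 -0.015 0.045 0 0;0 -0.015 0.065 0 0;0 -0.015 0.08 0 0;0 -0.015 0.088 0 0;0 -0.015 0.088 0 0;0 -0.015 0.088 0 0;0 -0.03 0.088 0 0;0 -0.03 0.088 0 0;0 -0.015 0.088 0 0;0 -0.015 0.088 0 0",
  "squeeze": 20
}}

```text
t: 13.4
ee_pos: [0.5166, 0.0423, 0.2089]
ee_rot: [-1.568, 0.125, -0.122]
force: [-1.0, -0.1, -2.4]
opening: 0.0159
```

```bash
python3 tilt.py t4 scene;python3 -c "
from h import *; print(monitor.observe()['force'],monitor.observe()['ft_torque'])"
```

```text
scene TCP local -0.0006 0.0847 0.2093 cup px 736 yl-py [-0.113 -0.025] z-pz [-0.077 -0.033  0.345] xl-px [-0.037  0.007  0.037]
 slope along y,x [ 2.609 -0.188  0.203] (pos y-slope = far side lower)
 red 143 [304. 176.] local -0.003 0.004 0.17
[-0.65377959 -0.13794325 -2.30190582] [0.07074317 0.01532387 0.01498903]
```

{"fn": "arm_command", "kwargs": {
  "deltas": "0 0 0.02 0 0;0 0 0.045 0 0;0 0 0.07 0 0;0 0 0.095 0 0;0 0 0.11 0 0;0 0.015 0.11 0 0;0 0.032 0.11 0 0;0 0.046 0.11 0 0;0 0.046 0.1 0 0;0 0.046 0.09 0 0;0 0.046 0.085 0 0;0 0.046 0.085 0 0",
  "squeeze": 22
}}

```text
t: 14.45
ee_pos: [0.5313, 0.1253, 0.1654]
ee_rot: [-1.568, 0.123, -0.125]
force: [-0.0, -0.2, -1.7]
opening: 0.0162
```

```bash
python3 tilt.py t5 scene;python3 -c "
from h import *; print(monitor.observe()['force'],monitor.observe()['ft_torque'])"
```

```text
scene TCP local 0.0012 0.1694 0.1655 cup px 677 yl-py [-0.114 -0.025] z-pz [-0.064 -0.029  0.411] xl-px [-0.038  0.     0.036]
 slope along y,x [ 2.925 -1.132  0.259] (pos y-slope = far side lower)
 red 145 [335. 183.] local -0.0 0.088 0.126
[ 0.15592461  0.8679106  -2.14217514] [ 0.07169748 -0.04127158 -0.03183826]
```

{"fn": "arm_command", "kwargs": {
  "deltas": "0 0 -0.004 0 0;0 0 -0.008 0 0;0 -0.003 -0.011 0 0;0 -0.006 -0.014 0 0;0 -0.009 -0.017 0 0;0 -0.012 -0.02 0 0;0 -0.015 -0.023 0 0;0 -0.018 -0.026 0 0;0 -0.02 -0.029 0 0;0 -0.022 -0.031 0 0;0 -0.022 -0.031 0 0"
}}

```text
t: 15.42
ee_pos: [0.5263, 0.0967, 0.187]
ee_rot: [-1.566, 0.122, -0.124]
force: [0.9, 5.5, -0.7]
opening: 0.0161
```

```bash
python3 tilt.py t6 scene;python3 -c "
from h import *; print(monitor.observe()['force'],monitor.observe()['ft_torque'])"
```

```text
scene TCP local 0.0007 0.14 0.1869 cup px 725 yl-py [-0.11  -0.024] z-pz [-0.081 -0.037  0.385] xl-px [-0.037  0.008  0.038]
 slope along y,x [ 2.837 -0.648  0.232] (pos y-slope = far side lower)
 red 149 [326. 180.] local -0.001 0.062 0.142
[-0.59760483  4.77929754  0.92052989] [ 1.31727358 -0.04456826 -0.07566612]
```

{"fn": "arm_command", "kwargs": {
  "deltas": "0 -0.002 -0.005 0 0;0 -0.004 -0.009 0 0;0 -0.006 -0.013 0 0;0 -0.008 -0.017 0 0;0 -0.01 -0.021 0 0;0 -0.012 -0.025 0 0;0 -0.014 -0.029 0 0;0 -0.016 -0.033 0 0;0 -0.018 -0.037 0 0;0 -0.018 -0.037 0 0"
}}

```text
t: 16.3
ee_pos: [0.5203, 0.0588, 0.2046]
ee_rot: [-1.568, 0.123, -0.123]
force: [0.9, 1.1, -1.6]
opening: 0.0161
```

```bash
python3 tilt.py t7 scene;python3 -c "
from h import *; print(monitor.observe()['force'],monitor.observe()['ft_torque'])"
```

```text
scene TCP local 0.0005 0.1019 0.2045 cup px 752 yl-py [-0.104 -0.021] z-pz [-0.083 -0.044  0.342] xl-px [-0.036  0.009  0.038]
 slope along y,x [ 2.337 -0.54   0.186] (pos y-slope = far side lower)
 red 133 [314. 179.] local -0.001 0.03 0.153
[-0.01893361  0.91884229 -2.12057759] [0.10221058 0.01153028 0.02106475]
```

```bash
python3 -c "
from h import *
a=cv2.imread('pics/t6_scene.png')[120:220,250:380];b=cv2.imread('pics/t7_scene.png')[120:220,250:380];cv2.imwrite('pics/t7c.png',cv2.resize(np.hstack([a,b]),None,fx=3,fy=3,interpolation=cv2.INTER_CUBIC))"
```

```text
(no output)
```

View pics/t7c.png

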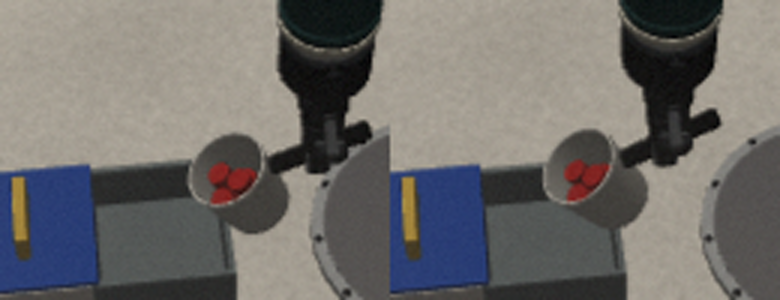

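{"fn": "arm_command", "kwargs": {
  "deltas": "0 -0.006 -0.012 0 0;0 -0.006 -0.026 0 0;0 -0.006 -0.038 0 0;0 0 -0.046 0 0;0 0.015 -0.046 0 0;0 0.03 -0.046 0 0;0 0.042 -0.046 0 0;0 0.046 -0.049 0 0;0 0.046 -0.053 0 0;0 0.046 -0.057 0 0;0 0.046 -0.059 0 0;0 0.046 -0.059 0 0"
}}

```text
t: 17.35
ee_pos: [0.5117, 0.0008, 0.1591]
ee_rot: [-1.568, 0.122, -0.124]
force: [-0.2, -0.2, -2.1]
opening: 0.016
```

```bash
python3 tilt.py t8 scene;python3 -c "
from h import *; print(monitor.observe()['force'],monitor.observe()['ft_torque'])"
```

```text
scene TCP local 0.001 0.0431 0.1591 cup px 534 yl-py [-0.104 -0.021] z-pz [-0.059 -0.039  0.275] xl-px [-0.036  0.007  0.038]
 slope along y,x [ 5.179 -0.809  0.296] (pos y-slope = far side lower)
 red 124 [293. 191.] local 0.001 -0.028 0.107
[-0.45208197 -0.74429897 -2.16954152] [ 0.0592583  -0.02843383 -0.0041987 ]
```

{"fn": "arm_command", "kwargs": {
  "deltas": "0 0 -0.004 0 0;0 -0.004 -0.008 0 0;0 -0.009 -0.012 0 0;0 -0.013 -0.016 0 0;0 -0.017 -0.02 0 0;0 -0.021 -0.025 0 0;0 -0.025 -0.03 0 0;0 -0.029 -0.035 0 0;0 -0.032 -0.04 0 0;0 -0.034 -0.044 0 0;0 -0.036 -0.048 0 0;0 -0.036 -0.048 0 0"
}}

```text
t: 18.4
ee_pos: [0.5047, -0.0454, 0.196]
ee_rot: [-1.565, 0.121, -0.126]
force: [0.4, 6.7, 5.6]
opening: 0.0159
```

```bash
python3 tilt.py t9 scene;python3 -c "
from h import *; print(monitor.observe()['force'],monitor.observe()['ft_torque'])
a=cv2.imread('pics/t9_scene.png')[120:230,220:370];cv2.imwrite('pics/t9c.png',cv2.resize(a,None,fx=4,fy=4,interpolation=cv2.INTER_CUBIC))"
```

```text
scene TCP local 0.0013 -0.0038 0.196 cup px 598 yl-py [-0.116 -0.021] z-pz [-0.09  -0.055  0.189] xl-px [-0.036  0.009  0.035]
 slope along y,x [1.323 0.121 0.058] (pos y-slope = far side lower)
 red 65 [280. 186.] local -0.005 -0.061 0.13
[-0.0837255   5.87417232  5.48220128] [ 1.10935075 -0.01638063 -0.03857213]
```

View pics/t9c.png

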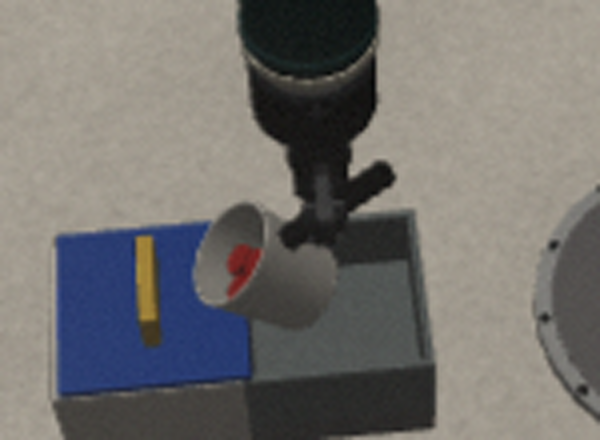

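{"fn": "arm_command", "kwargs": {
  "deltas": "0 -0.005 0.012 0 0;0 -0.005 0.026 0 0;0 -0.005 0.038 0 0;0 0.005 0.046 0 0;0 0.018 0.046 0 0;0 0.028 0.046 0 0;0 0.03 0.044 0 0;0 0.03 0.04 0 0;0 0.03 0.036 0 0;0 0.03 0.033 0 0;0 0.03 0.03 0 0;0 0.03 0.03 0 0"
}}

```text
t: 19.45
ee_pos: [0.5101, -0.0155, 0.1655]
ee_rot: [-1.564, 0.121, -0.127]
force: [3.3, 6.8, -3.0]
opening: 0.0158
```

```bash
python3 tilt.py t10 scene;python3 -c "
from h import *; print(monitor.observe()['force'],monitor.observe()['ft_torque'])"
```

```text
scene TCP local 0.002 0.0264 0.1655 cup px 369 yl-py [-0.083 -0.021] z-pz [-0.065 -0.041  0.241] xl-px [-0.037  0.016  0.038]
 slope along y,x [0.334 0.809 0.054] (pos y-slope = far side lower)
 red 70 [293. 192.] local -0.001 -0.028 0.098
[ 3.48015814  7.00144936 -2.40701573] [ 1.67305697 -0.75742811  0.15476322]
```

{"fn": "arm_command", "kwargs": {
  "deltas": "0 -0.003 -0.005 0 0;0 -0.006 -0.01 0 0;0 -0.009 -0.014 0 0;0 -0.012 -0.019 0 0;0 -0.015 -0.024 0 0;0 -0.017 -0.029 0 0;0 -0.019 -0.034 0 0;0 -0.021 -0.039 0 0;0 -0.023 -0.043 0 0;0 -0.024 -0.047 0 0;0 -0.025 -0.051 0 0;0 -0.025 -0.051 0 0"
}}

```text
t: 20.5
ee_pos: [0.5011, -0.0669, 0.1906]
ee_rot: [-1.566, 0.122, -0.126]
force: [1.4, 3.7, -1.0]
opening: 0.016
```

```bash
python3 tilt.py t11 scene;python3 -c "
from h import *; print(monitor.observe()['force'],monitor.observe()['ft_torque'])"
```

```text
scene TCP local 0.001 -0.0256 0.1903 cup px 139 yl-py [-0.106 -0.02 ] z-pz [-0.088  0.146  0.405] xl-px [-0.036  0.01   0.038]
 slope along y,x [-6.022e+00 -6.890e-01  5.000e-03] (pos y-slope = far side lower)
[1.04208572 4.65735503 0.16675944] [ 0.93435025 -0.23896249 -0.00757834]
```

{"fn": "arm_command", "kwargs": {
  "deltas": "0 0 0.01 0 0;0 0 0.02 0 0;0 -0.01 0.023 0 0;0 -0.025 0.023 0 0;0 -0.036 0.025 0 0;0 -0.036 0.033 0 0;0 -0.036 0.041 0 0;0 -0.036 0.047 0 0;0 -0.03 0.047 0 0;0 -0.025 0.047 0 0;0 -0.02 0.047 0 0;0 -0.02 0.047 0 0"
}}

```text
t: 21.55
ee_pos: [0.5065, -0.0201, 0.2075]
ee_rot: [-1.567, 0.125, -0.12]
force: [-0.8, -1.0, -1.9]
opening: 0.0158
```

```bash
python3 tilt.py t12 scene top;python3 -c "
from h import *; print(monitor.observe()['force'],monitor.observe()['ft_torque'])
a=cv2.imread('pics/t12_scene.png')[120:230,220:370];b=cv2.imread('pics/t11_scene.png')[120:230,220:370];cv2.imwrite('pics/t12c.png',cv2.resize(np.hstack([b,a]),None,fx=2.6,fy=2.6,interpolation=cv2.INTER_CUBIC))"
```

```text
scene TCP local -0.0005 0.0212 0.2081 cup px 196 yl-py [-0.069 -0.02 ] z-pz [-0.104 -0.086  0.189] xl-px [-0.036 -0.004  0.037]
 slope along y,x [-10.752   1.709  -0.262] (pos y-slope = far side lower)
top TCP local -0.0001 0.0212 0.2086 cup px 524 yl-py [-0.138 -0.02 ] z-pz [-0.105  0.381  0.423] xl-px [-0.049 -0.012  0.04 ]
 slope along y,x [-0.191 -0.472  0.39 ] (pos y-slope = far side lower)
[ 0.53378833  0.25459463 -1.77976626] [0.00889744 0.03682824 0.0314328 ]
```

View pics/t12c.png

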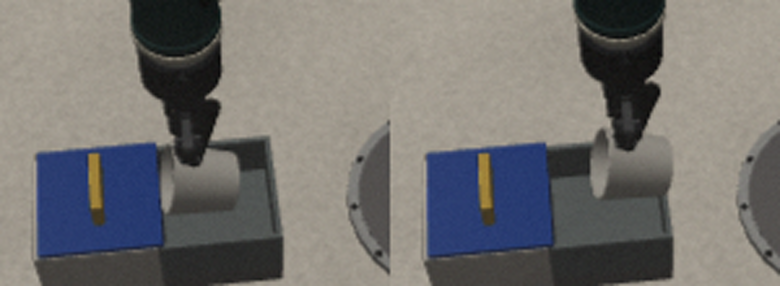

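{"fn": "arm_command", "kwargs": {
  "deltas": "0 -0.01 0.002 0 0;0 -0.018 0.008 0 0;0 -0.018 0.02 0 0;0 -0.018 0.032 0 0;0 -0.018 0.04 0 0;0 -0.013 0.04 0 0;0 -0.006 0.038 0 0;0 -0.004 0.03 0 0;0 -0.003 0.023 0 0;0 -0.001 0.016 0 0;0 0.002 0.009 0 0;0 0.004 0.003 0 0"
}}

```text
t: 22.65
ee_pos: [0.508, -0.0186, 0.2051]
ee_rot: [-1.568, 0.123, -0.123]
force: [-0.3, 0.3, -2.6]
opening: 0.0159
```

{"fn": "arm_command", "kwargs": {
  "deltas": "0 0.003 -0.007 0 0;0 0.006 -0.014 0 0;0 0.01 -0.02 0 0;0 0.014 -0.026 0 0;0 0.018 -0.032 0 0;0 0.021 -0.038 0 0;0 0.021 -0.038 0 0;0 0.021 -0.038 0 0"
}}

```text
t: 23.32
ee_pos: [0.5021, -0.055, 0.1841]
ee_rot: [-1.567, 0.124, -0.123]
force: [-0.3, 0.4, -0.9]
opening: 0.0162
```

```bash
python3 tilt.py t13 scene top;python3 -c "
from h import *; print(monitor.observe()['force'],monitor.observe()['ft_torque'])"
```

```text
scene TCP local 0.0004 -0.0136 0.1844 cup px 126 yl-py [-0.118 -0.02 ] z-pz [-0.084  0.034  0.405] xl-px [-0.037  0.009  0.038]
 slope along y,x [-7.976  1.701 -0.1  ] (pos y-slope = far side lower)
top TCP local 0.0005 -0.0134 0.1845 cup px 536 yl-py [-0.105 -0.021] z-pz [-0.078  0.387  0.427] xl-px [-0.048 -0.013  0.036]
 slope along y,x [-0.301 -0.556  0.385] (pos y-slope = far side lower)
[ 0.04734839  0.66480073 -2.39913226] [ 0.02381469  0.02803857 -0.0182115 ]
```

```bash
cat > fit.py <<'E'
# fit the cup's known cone to the depth points: theta (tip), g (axis distance from TCP), dx
import sys
from h import *
from scipy.optimize import least_squares
def pts(p,C,s):
    q=C[...,:2]-[.504,-.0413];yl=q@[.155,.988];xl=q@[.988,-.155];z=C[...,2]
    P=np.array(s['ee_pos']);py,px=(P[:2]-[.504,-.0413])@[.155,.988],(P[:2]-[.504,-.0413])@[.988,-.155]
    hsv=cv2.cvtColor(p,cv2.COLOR_RGB2HSV);H,S,V=[hsv[...,i].astype(int) for i in range(3)]
    f,u,w=-(yl-py),z-P[2]+.003,xl-px
    m=(S<60)&(V>75)&(abs(w)<.042)&(np.hypot(f,u)<.14)&(np.hypot(f,u)>.03)&(z>.104)&(z<P[2]+.05)
    return f[m],u[m],w[m],(px,py,P[2])
def fit(f,u,w,t0):
    def res(a):
        t,g,dx=a;c,s=np.cos(t),np.sin(t);bx=f*c-u*s;bz=f*s+u*c+.05
        d=np.hypot(bx-g,w-dx)-(.031+.1*bz); return np.where((bz>-.005)&(bz<.075),d,.02)
    best=min((least_squares(res,[np.radians(x),.085,0],loss='soft_l1',f_scale=.003,x_scale=[.1,.01,.01],diff_step=1e-3) for x in t0),key=lambda r:r.cost)
    t,g,dx=best.x;r=res(best.x);return np.degrees(t).round(1),round(g,4),round(dx,4),'cost',round(best.cost*1e6,1),'inl',(abs(r)<.004).mean().round(2),len(f)
if __name__=='__main__':
    out=[]
    for n in ['scene','top']:
        s=monitor.observe();p,d,K,D,M=cam(n);f,u,w,P=pts(p,cloud(d,K,D,M),s)
        cv2.imwrite(f'pics/{sys.argv[1]}_{n}.png',p[...,::-1])
        print(n,np.round(P,4),fit(f,u,w,[0,20,40,60,80,100]) if len(f)>60 else len(f))
    s=monitor.observe();print('F',np.round(s['force'],1),'t',s['t'])
E
python3 fit.py t14
```

```text
scene [ 0.0005 -0.0134  0.1845] (np.float64(78.3), np.float64(0.0681), np.float64(0.0002), 'cost', np.float64(2025.7), 'inl', np.float64(0.86), 411)
top [ 0.0006 -0.0133  0.1846] (np.float64(82.6), np.float64(0.074), np.float64(-0.0013), 'cost', np.float64(3311.9), 'inl', np.float64(0.64), 191)
F [ 0.2  0.3 -2.5] t 23.5167
```

{"fn": "arm_command", "kwargs": {
  "deltas": "0 -0.015 0 0 0;0 -0.028 0.008 0 0;0 -0.03 0.025 0 0;0 -0.03 0.045 0 0;0 -0.03 0.062 0 0;0 -0.026 0.064 0 0;0 -0.018 0.064 0 0;0 -0.015 0.059 0 0;0 -0.013 0.052 0 0;0 -0.011 0.046 0 0;0 -0.011 0.046 0 0",
  "squeeze": 25
}}

```text
t: 24.43
ee_pos: [0.5108, -0.0111, 0.1959]
ee_rot: [-1.568, 0.121, -0.126]
force: [1.2, -0.5, 5.4]
opening: 0.0158
```

```bash
python3 fit.py t15
```

```text
scene [0.002  0.0309 0.1959] (np.float64(90.4), np.float64(0.0684), np.float64(0.0008), 'cost', np.float64(2271.7), 'inl', np.float64(0.77), 445)
top [0.002  0.0311 0.196 ] (np.float64(96.4), np.float64(0.0765), np.float64(-0.0008), 'cost', np.float64(2256.2), 'inl', np.float64(0.74), 211)
F [ 1.9 -0.3  5.3] t 24.5333
```

{"fn": "arm_command", "kwargs": {
  "deltas": "0 0.003 -0.007 0 0;0 0.006 -0.014 0 0;0 0.009 -0.021 0 0;0 0.012 -0.026 0 0;0 0.015 -0.031 0 0;0 0.018 -0.036 0 0;0 0.022 -0.041 0 0;0 0.026 -0.046 0 0;0 0.026 -0.046 0 0;0 0.026 -0.046 0 0"
}}

```text
t: 25.37
ee_pos: [0.502, -0.0549, 0.169]
ee_rot: [-1.567, 0.124, -0.122]
force: [-0.3, 0.2, 0.2]
opening: 0.0005
```

```bash
python3 fit.py t16; python3 -c "
from h import *
a=cv2.imread('pics/t16_scene.png')[120:230,220:370];b=cv2.imread('pics/t16_top.png')[170:280,310:460];cv2.imwrite('pics/t16c.png',cv2.resize(np.hstack([a,b]),None,fx=2.6,fy=2.6,interpolation=cv2.INTER_CUBIC))"
```

```text
scene [ 1.00e-04 -1.37e-02  1.69e-01] (np.float64(23.9), np.float64(-0.0315), np.float64(-0.0017), 'cost', np.float64(9742.0), 'inl', np.float64(0.26), 440)
top [ 0.0003 -0.0136  0.1692] (np.float64(99.0), np.float64(0.0496), np.float64(0.0014), 'cost', np.float64(4797.0), 'inl', np.float64(0.6), 230)
F [ 0.  -0.1 -0.2] t 25.4667
```

View pics/t16c.png

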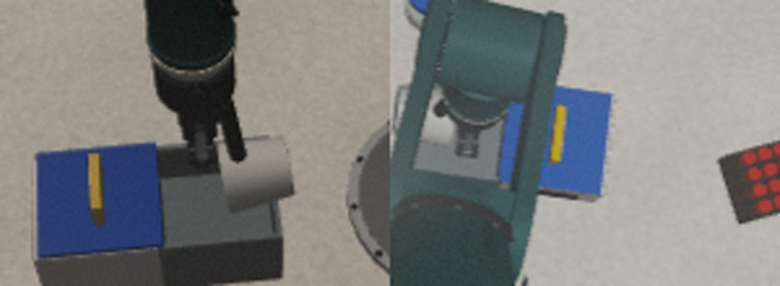

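The jaws shut on nothing (opening 0). The cup now lies across the hopper's +y wall at (255,170) of the crop, mouth towards the hopper, with its handle standing up against the gripper at (230,130). I'll fit its pose before moving.

```bash
cat > fit2.py <<'E'
# free cone fit in capper frame: axis point (y0,z0,x0)=centre of underside, tip theta (mouth towards -y'), yaw psi
import sys
from h import *
from scipy.optimize import least_squares
n=sys.argv[1];new=len(sys.argv)<3
p,d,K,D,M=cam(n);C=cloud(d,K,D,M)
q=C[...,:2]-[.504,-.0413];yl=q@[.155,.988];xl=q@[.988,-.155];z=C[...,2]
hsv=cv2.cvtColor(p,cv2.COLOR_RGB2HSV);H,S,V=[hsv[...,i].astype(int) for i in range(3)]
m=(S<60)&(V>75)&(abs(xl)<.075)&(yl>-.08)&(yl<.14)&(z>.1)&(z<.2)
k=cv2.connectedComponentsWithStats(m.astype(np.uint8));i=1+np.argmax(k[2][1:,4]);m=k[1]==i
Q=np.c_[xl[m],yl[m],z[m]];print('cup px',len(Q),k[3][i].round(),'x',np.percentile(Q[:,0],[1,99]).round(3),'y',np.percentile(Q[:,1],[1,99]).round(3),'z',np.percentile(Q[:,2],[1,99]).round(3))
def res(a):
    t,ps,x0,y0,z0=a;ax=np.array([np.sin(t)*np.sin(ps),-np.sin(t)*np.cos(ps),np.cos(t)]);r=Q-[x0,y0,z0];s=r@ax
    dd=np.linalg.norm(r-s[:,None]*ax,axis=1)-(.031+.1*s);return np.where((s>-.004)&(s<.074),dd,dd+np.clip(abs(s-.035)-.035,0,.03))
b=min((least_squares(res,[np.radians(t),ps,Q[:,0].mean(),Q[:,1].max()-.005,np.percentile(Q[:,2],99)-.032],loss='soft_l1',f_scale=.003,diff_step=1e-3,x_scale=[.1,.1,.01,.01,.01]) for t in (70,85,100,120,150) for ps in (-.3,0,.3)),key=lambda r:r.cost)
print('theta,psi deg',np.degrees(b.x[:2]).round(1),'underside centre x,y,z',b.x[2:].round(4),'cost',b.cost*1e6,'inl',(abs(b.fun if b.fun.size==len(Q) else b.fun)<.004).mean())
P=np.array(monitor.observe()['ee_pos']);py,px=(P[:2]-[.504,-.0413])@[.155,.988],(P[:2]-[.504,-.0413])@[.988,-.155]
D_=(V<70)&(np.abs(xl-px)<.06)&(abs(yl-py)<.12)&(z>.11)&(z<.27)
h=np.c_[xl[D_],yl[D_],z[D_]]
for zz in np.arange(.12,.27,.015):
    s=h[abs(h[:,2]-zz)<.0075]
    if len(s)>5:print(zz.round(3),len(s),'x',np.percentile(s[:,0],[5,95]).round(3),'y',np.percentile(s[:,1],[5,50,95]).round(3))
print('TCP',px,py,P[2])
red=((H<8)|(H>172))&(S>110)&(abs(xl)<.2)&(abs(yl)<.25)&(z>.0);print('red px',red.sum())
E
python3 fit2.py scene
```

```text
cup px 489 [318. 184.] x [-0.022  0.036] y [0.005 0.075] z [0.132 0.16 ]
theta,psi deg [97.1  2.7] underside centre x,y,z [-0.0002  0.0731  0.1269] cost 962.2540139989208 inl 0.9325153374233128
0.12 79 x [0.03  0.039] y [-0.128  0.036  0.072]
0.135 14 x [0.033 0.039] y [-0.125  0.038  0.068]
0.165 25 x [0.004 0.014] y [-0.017  0.02   0.031]
0.18 23 x [0.004 0.011] y [0.013 0.021 0.029]
0.195 33 x [0.004 0.016] y [-0.023  0.016  0.027]
0.21 35 x [0.005 0.017] y [-0.025  0.011  0.024]
0.225 40 x [0.004 0.018] y [-0.027  0.01   0.022]
0.24 97 x [0.005 0.059] y [-0.027 -0.009  0.017]
0.255 64 x [0.004 0.047] y [-0.028 -0.013  0.018]
0.27 21 x [0.035 0.04 ] y [-0.023 -0.014 -0.004]
TCP 0.0005266053754433579 -0.013370848961298965 0.16952782263233274
red px 0
```

{"fn": "arm_command", "kwargs": {
  "deltas": "0 0 -0.006 0 0;0 0 -0.012 0 0;0 0 -0.018 0 0;0 0 -0.024 0 0;0 0 -0.03 0 0;0 0 -0.036 0 0;0 0 -0.042 0 0;0 0 -0.048 0 0;0 0 -0.048 0 0;0 0 -0.048 0 0"
}}

```text
t: 26.35
ee_pos: [0.4948, -0.1026, 0.1694]
ee_rot: [-1.567, 0.123, -0.123]
force: [-0.2, -1.0, 0.3]
opening: 0.0001
```

```bash
python3 fit2.py scene; python3 fit.py t17|tail -1
```

```text
cup px 601 [314. 186.] x [-0.024  0.034] y [-0.014  0.074] z [0.107 0.157]
theta,psi deg [116.8  -6. ] underside centre x,y,z [0.0031 0.0559 0.1278] cost 2804.180474093377 inl 0.7953410981697171
0.12 48 x [0.032 0.036] y [-0.129  0.029  0.055]
0.15 30 x [0.001 0.009] y [-0.063  0.001  0.007]
0.165 35 x [-0.003  0.013] y [-0.063 -0.006  0.002]
0.18 23 x [0.001 0.01 ] y [-0.023 -0.013 -0.007]
0.195 45 x [0.001 0.014] y [-0.067 -0.023 -0.012]
0.21 44 x [0.003 0.018] y [-0.074 -0.033 -0.022]
0.225 47 x [-0.003  0.018] y [-0.076 -0.037 -0.029]
0.24 80 x [0.017 0.06 ] y [-0.076 -0.061 -0.046]
0.255 55 x [0.017 0.046] y [-0.077 -0.061 -0.045]
0.27 24 x [0.035 0.041] y [-0.072 -0.064 -0.052]
TCP 0.0003864473163320253 -0.06170461971792536 0.16941488502918586
red px 96
F [ 0.4 -0.2 -0.8] t 26.5
```

```bash
python3 tilt.py t18 scene top | grep red; python3 -c "
from h import *
a=cv2.imread('pics/t18_scene.png')[120:230,220:370];b=cv2.imread('pics/t18_top.png')[170:280,310:460];cv2.imwrite('pics/t18c.png',cv2.resize(np.hstack([a,b]),None,fx=2.6,fy=2.6,interpolation=cv2.INTER_CUBIC))"
```

```text
red 34 [299. 199.] local 0.003 -0.012 0.071
 red 91 [288. 206.] local 0.012 -0.045 0.056
 red 52 [345. 221.] local -0.004 -0.027 0.066
```

View pics/t18c.png

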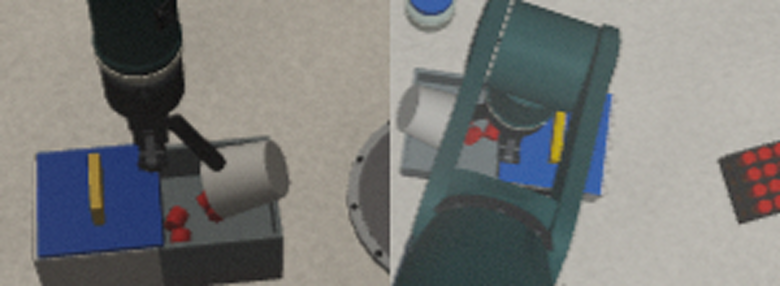

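The caps are pouring: red at (178,215), (180,237) and (208,205) inside the hopper. I'll keep lowering the handle towards the lid by moving the gripper back, until the cup rests mouth-down.

{"fn": "arm_command", "kwargs": {
  "deltas": "0 0 -0.008 0 0;0 0 -0.016 0 0;0 0 -0.024 0 0;0 0 -0.032 0 0;0 0 -0.04 0 0;0 0 -0.048 0 0;0 0 -0.056 0 0;0 0 -0.064 0 0;0 0 -0.072 0 0;0 0 -0.08 0 0;0 0 -0.085 0 0;0 0 -0.085 0 0"
}}

```text
t: 27.6
ee_pos: [0.4817, -0.1873, 0.1694]
ee_rot: [-1.568, 0.123, -0.123]
force: [-0.4, 0.1, 0.0]
opening: 0.0002
```

```bash
cat > dark.py <<'E'
from h import *
import sys
for n in sys.argv[1:]:
    p,d,K,D,M=cam(n);C=cloud(d,K,D,M);cv2.imwrite(f'pics/dk_{n}.png',p[...,::-1])
    q=C[...,:2]-[.504,-.0413];yl=q@[.155,.988];xl=q@[.988,-.155];z=C[...,2]
    hsv=cv2.cvtColor(p,cv2.COLOR_RGB2HSV);H,S,V=[hsv[...,i].astype(int) for i in range(3)]
    P=np.array(monitor.observe()['ee_pos']);py=(P[:2]-[.504,-.0413])@[.155,.988];print(n,'TCP y',py.round(4),P[2].round(4))
    m=(V<60)&(abs(xl)<.09)&(yl>-.19)&(yl<.15)&(z>.1)&(z<P[2]+.03)
    k=cv2.connectedComponentsWithStats(m.astype(np.uint8))
    for i in range(1,k[0]):
        if k[2][i,4]<15: continue
        b=k[1]==i;Q=np.c_[xl[b],yl[b],z[b]];c=Q.mean(0);u,s,vt=np.linalg.svd(Q-c,full_matrices=False);v=vt[0]*np.sign(vt[0][2])
        print(' dark',k[2][i,4],k[3][i].round(),'c',c.round(4),'dir',v.round(2),'sd',(s/np.sqrt(len(Q))).round(4),'y',np.percentile(Q[:,1],[2,98]).round(3),'z',np.percentile(Q[:,2],[2,98]).round(3))
    red=((H<8)|(H>172))&(S>110)&(abs(xl)<.12)&(abs(yl)<.25)
    k=cv2.connectedComponentsWithStats(red.astype(np.uint8))
    for i in range(1,k[0]):
        if k[2][i,4]>8:b=k[1]==i;print(' red',k[2][i,4],'local',np.median(xl[b]).round(3),np.median(yl[b]).round(3),np.median(z[b]).round(3))
E
python3 fit2.py scene|head -2; python3 dark.py scene top
```

```text
cup px 445 [307. 191.] x [-0.018  0.038] y [-0.024  0.044] z [0.1   0.132]
theta,psi deg [115.8  91.4] underside centre x,y,z [-0.0217  0.0064  0.1009] cost 2207.5111379709388 inl 0.6921348314606741
scene TCP y -0.1467 0.1694
 dark 19 [249. 184.] c [ 0.0091 -0.1406  0.1701] dir [0.08 0.19 0.98] sd [0.0141 0.0064 0.0029] y [-0.153 -0.136] z [0.154 0.197]
 dark 198 [275. 189.] c [ 0.0024 -0.0734  0.1249] dir [-0.01 -0.86  0.51] sd [0.0271 0.0049 0.0045] y [-0.113 -0.033] z [0.101 0.148]
 red 99 local 0.023 -0.047 0.054
top TCP y -0.1464 0.1694
 red 30 local 0.028 -0.048 0.053
```

The cup lies mouth-down as planned, with the handle rising 31° over the lid (centre about y' -0.073, z 0.119). I'll regrip near the handle's end.

{"fn": "arm_command", "kwargs": {
  "deltas": "0 -0.03 0 0 1;0 -0.045 0.01 0 1;0 -0.045 0.035 0 1;0 -0.045 0.06 0 1;0 -0.045 0.06 0 1;0 -0.02 0.06 0 1;0 0.01 0.06 0 1;0 0.03 0.06 0 1;0 0.038 0.06 0 1;0 0.038 0.06 0 1;0 0.038 0.06 0 0;0 0.038 0.06 0 0",
  "squeeze": 60
}}

```text
t: 28.75
ee_pos: [0.4919, -0.1273, 0.1325]
ee_rot: [-1.568, 0.121, -0.124]
force: [-0.6, -0.6, 0.3]
opening: 0.0638
```

{"fn": "arm_command", "kwargs": {
  "deltas": "0 0 0 0 0;0 0 0 0 0;0 0 0 0 0;0 0 0 0 0;0 -0.006 0 0 0;0 -0.015 0 0 0;0 -0.025 0 0 0;0 -0.035 0 0 0;0 -0.035 0 0 0"
}}

```text
t: 29.5
ee_pos: [0.4925, -0.1275, 0.1691]
ee_rot: [-1.569, 0.119, -0.126]
force: [0.1, -0.2, -1.2]
opening: 0.0164
```

```bash
python3 fit2.py scene|head -2; python3 dark.py scene top
```

```text
cup px 610 [304. 186.] x [-0.018  0.04 ] y [-0.043  0.046] z [0.107 0.168]
theta,psi deg [113.2  89.5] underside centre x,y,z [-0.0397  0.0069  0.1413] cost 3870.3198255745056 inl 0.6475409836065574
scene TCP y -0.0867 0.1673
 dark 22 [261. 180.] c [ 0.0055 -0.1079  0.18  ] dir [0.9  0.44 0.01] sd [0.0044 0.0038 0.0021] y [-0.113 -0.102] z [0.174 0.185]
 dark 143 [280. 185.] c [ 0.0075 -0.0584  0.1514] dir [ 0.23 -0.79  0.57] sd [0.0207 0.0067 0.0058] y [-0.091 -0.031] z [0.132 0.192]
 red 143 local 0.021 -0.043 0.054
top TCP y -0.0866 0.1667
 red 9 local -0.001 -0.05 0.052
 red 10 local -0.038 -0.0 0.052
```

{"fn": "arm_command", "kwargs": {
  "deltas": "0 -0.02 0 0 0;0 -0.048 0.015 0 0;0 -0.048 0.04 0 0;0 -0.048 0.058 0 0;0 -0.048 0.058 0 0;0 -0.048 0.058 0 0.18;0 -0.048 0.058 0 0.186;0 -0.048 0.058 0 0.19;0 -0.048 0.058 0 0.193;0 -0.048 0.058 0 0.196;0 -0.048 0.058 0 0.199;0 -0.048 0.058 0 0"
}}

```text
t: 30.65
ee_pos: [0.4999, -0.0699, 0.2143]
ee_rot: [-1.567, 0.123, -0.123]
force: [-0.0, -0.0, -1.4]
opening: 0.0162
```

```bash
cat > fit3.py <<'E'
# white cup points near the TCP: cone fit with theta,g about the grip; g free
from fit import *
import sys
for n in sys.argv[2:] or ['scene','top']:
    s=monitor.observe();p,d,K,D,M=cam(n);C=cloud(d,K,D,M)
    cv2.imwrite(f'pics/{sys.argv[1]}_{n}.png',p[...,::-1])
    f,u,w,P=pts(p,C,s);k=np.hypot(f,u)>.05
    for lo,hi in ((0,60),(60,180)):
        pass
    r=fit(f[k],u[k],w[k],[-15,0,20,40,60,80,100,120,140,160]) if k.sum()>40 else k.sum()
    print(n,np.round(P,4),*[float(x) if not isinstance(x,str) else x for x in np.atleast_1d(np.array(r,dtype=object))],'open',round(s['opening'],4),'F',np.round(s['force'],1),'t',round(s['t'],2))
E
python3 fit3.py u1; python3 dark.py scene
```

```text
scene [ 0.0004 -0.0289  0.2143] 147.2 0.1016 0.0008 cost 9521.3 inl 0.52 647.0 open 0.0162 F [-0.  -0.  -1.4] t 30.65
top [ 0.0004 -0.0288  0.2143] 146.8 0.1065 0.0035 cost 7445.2 inl 0.41 385.0 open 0.0161 F [ 0.3 -0.  -1.1] t 30.7
scene TCP y -0.0287 0.2144
 dark 27 [282. 167.] c [ 0.0047 -0.0485  0.2258] dir [-0.58 -0.05  0.81] sd [0.0044 0.0035 0.0026] y [-0.054 -0.044] z [0.217 0.232]
 dark 113 [304. 173.] c [0.0047 0.0053 0.1933] dir [ 0.01 -0.8   0.6 ] sd [0.0155 0.0049 0.0035] y [-0.015  0.027] z [0.178 0.21 ]
 dark 27 [291. 176.] c [ 0.0212 -0.0293  0.21  ] dir [0.45 0.07 0.89] sd [0.0119 0.0056 0.002 ] y [-0.039 -0.02 ] z [0.196 0.241]
 red 174 local -0.019 -0.008 0.053
 red 145 local 0.02 -0.042 0.054
```

{"fn": "arm_command", "kwargs": {
  "deltas": "0 0 0 0 0.2;0 0 0 0 0.204;0 0 0 0 0.206;0 0 0 0 0.208;0 0 0 0 0.21;0 0 0 0 0;0 0 0 0 0;0 0 0 0 0",
  "squeeze": 20
}}

```text
t: 31.47
ee_pos: [0.4999, -0.0695, 0.2144]
ee_rot: [-1.567, 0.123, -0.122]
force: [0.6, -0.7, -1.6]
opening: 0.0174
```

```bash
python3 fit3.py u2
```

```text
scene [ 0.0004 -0.0285  0.2144] 92.7 0.1107 0.0034 cost 2795.9 inl 0.71 502.0 open 0.0174 F [ 0.6 -0.7 -1.6] t 31.47
top [ 0.0004 -0.0285  0.2144] 90.9 0.1094 0.0063 cost 772.2 inl 0.79 209.0 open 0.0174 F [-0.5 -0.2 -2.4] t 31.52
```

The loosened grip let the cup swing from 147° to 92°, and it is held again. Next I lever it upright with its base on the inner edge of the +y wall.

{"fn": "arm_command", "kwargs": {
  "deltas": "0 0.006 0.018 0 0;0 0.008 0.033 0 0;0 0.004 0.046 0 0;0 0 0.058 0 0;0 -0.002 0.069 0 0;0 -0.004 0.08 0 0;0 -0.004 0.091 0 0;0 -0.003 0.102 0 0;0 -0.001 0.113 0 0;0 0.001 0.123 0 0;0 0.009 0.143 0 0;0 0.009 0.143 0 0",
  "squeeze": 25
}}

```text
t: 32.57
ee_pos: [0.5219, 0.0745, 0.2042]
ee_rot: [-1.566, 0.123, -0.12]
force: [-0.4, -0.5, 0.6]
opening: 0.0174
```

```bash
python3 fit3.py u3
```

```text
scene [-2.000e-04  1.172e-01  2.042e-01] 35.5 0.1122 0.0013 cost 1717.6 inl 0.73 394.0 open 0.0174 F [-0.4 -0.5  0.6] t 32.57
top [-0.0003  0.116   0.2046] 35.6 0.1104 -0.0003 cost 626.3 inl 0.86 224.0 open 0.0174 F [ 0.9 -0.9  0.3] t 32.62
```

{"fn": "arm_command", "kwargs": {
  "deltas": "0 0.005 0.009 0 0;0 0.011 0.017 0 0;0 0.018 0.026 0 0;0 0.025 0.0335 0 0;0 0.033 0.041 0 0;0 0.042 0.047 0 0;0 0.049 0.052 0 0;0 0.054 0.055 0 0;0 0.054 0.055 0 0;0 0.054 0.055 0 0"
}}

```text
t: 33.5
ee_pos: [0.5302, 0.1261, 0.1508]
ee_rot: [-1.568, 0.124, -0.121]
force: [-0.7, -1.4, 0.2]
opening: 0.0166
```

```bash
python3 fit3.py u4
```

```text
scene [-1.000e-04  1.694e-01  1.508e-01] 1.3 0.1202 0.0009 cost 543.4 inl 0.85 112.0 open 0.0166 F [-0.7 -1.4  0.2] t 33.5
top [0.     0.1692 0.1511] 1.7 0.1143 -0.0004 cost 487.7 inl 0.85 149.0 open 0.0173 F [-0.3 -0.8 -0.1] t 33.55
```

{"fn": "arm_command", "kwargs": {
  "deltas": "0 -0.01 0 0 0;0 -0.025 0 0 0;0 -0.04 0 0 0;0 -0.05 0 -0.05 0;-0.01 -0.05 0.005 -0.15 0;-0.03 -0.05 0.013 -0.27 0;-0.05 -0.05 0.022 -0.39 0;-0.07 -0.05 0.032 -0.51 0;-0.09 -0.05 0.042 -0.63 0;-0.11 -0.05 0.052 -0.75 0;-0.125 -0.05 0.06 -0.86 0;-0.138 -0.05 0.066 -0.94 0",
  "squeeze": 50
}}

```text
t: 34.6
ee_pos: [0.4032, 0.2131, 0.2022]
ee_rot: [-1.481, -0.617, 0.617]
force: [0.1, -0.4, -2.0]
opening: 0.0169
```

```bash
python3 go.py .393 .22 .2 80; cat m.py | sed "s/f=np.load(n+'.npz');p,d,K,D,M=\[f\[k\] for k in 'pdKDM'\]/p,d,K,D,M=cam(n)/" > m2.py; python3 - <<'E'
from h import *
for n in ('top','scene'):
    p,d,K,D,M=cam(n);C=cloud(d,K,D,M);z=C[...,2];hsv=cv2.cvtColor(p,cv2.COLOR_RGB2HSV);H,S,V=[hsv[...,i].astype(int) for i in range(3)]
    nr=np.hypot(C[...,0]-.546,C[...,1]-.232)<.14
    for nm,m in (('reagent',(abs(H-112)<14)&(S>90)&(z>.09)&(z<.12)&nr),('pot',((H<8)|(H>172))&(S>110)&(z>.08)&(z<.105)&nr)):
        if m.sum()>5:print(n,nm,m.sum(),np.round(cv2.minEnclosingCircle(C[m][:,:2].astype(np.float32))[0],4))
E
```

```text
pos [0.4032 0.2131 0.2022] xang 45.23 q [ 0.33  0.21  1.87  0.    1.06 -0.46] t 34.6
delta tool [-0.0023  0.0022  0.012 ] roll -0.6069
top reagent 135 [0.6204 0.215 ]
top pot 117 [0.5905 0.294 ]
scene reagent 201 [0.6216 0.2121]
scene pot 167 [0.5908 0.2921]
```

{"fn": "arm_command", "kwargs": {
  "deltas": "0 0 0.003 -0.11 0;-0.001 0 0.006 -0.22 0;-0.002 0 0.009 -0.33 0;-0.002 0 0.012 -0.43 0;-0.002 0 0.012 -0.52 0;-0.002 0 0.012 -0.58 0;-0.002 0 0.012 -0.607 0;-0.002 0 0.012 -0.607 0;-0.002 0 0.012 -0.607 0"
}}

```text
t: 35.45
ee_pos: [0.3954, 0.2194, 0.2018]
ee_rot: [-1.29, -1.074, 1.073]
force: [-0.9, -0.0, -0.2]
opening: 0.0167
```

```bash
cat > fit4.py <<'E'
import sys
from fit import *
for n in ['scene','top']:
    s=monitor.observe();p,d,K,D,M=cam(n);C=cloud(d,K,D,M);cv2.imwrite(f'pics/{sys.argv[1]}_{n}.png',p[...,::-1])
    m=R.from_rotvec(s['ee_rot']).as_matrix();Q=(C-s['ee_pos'])@m;w,u,f=Q[...,0],-Q[...,1]+.003,-Q[...,2]
    hsv=cv2.cvtColor(p,cv2.COLOR_RGB2HSV)
    k=(hsv[...,1]<60)&(hsv[...,2]>75)&(abs(w)<.045)&(f>.05)&(f<.17)&(u>-.048)&(u<.04)
    r=fit(f[k],u[k],w[k],[-10,0,10,20]);t=np.radians(float(r[0]));g=float(r[1])
    top=k&(u>.008);rim=top&(u>np.percentile(u[top],50))
    A=np.c_[f[rim],w[rim],np.ones(rim.sum())];c=np.linalg.lstsq(A,u[rim],rcond=None)[0]
    print(n,'theta,g,dx',[float(x) for x in r[:3]],r[4:],'rim slope f,w',c.round(3),'rim f',np.percentile(f[rim],[1,99]).round(3),'u',np.percentile(u[rim],[5,50,95]).round(4))
    print('  cup axis at',(np.array(s['ee_pos'])+m@[float(r[2]),0,-g]).round(4),'TCP',np.round(s['ee_pos'],4),'F',np.round(s['force'],1),'open',round(s['opening'],4),s['t'])
E
python3 fit4.py v1
```

```text
scene theta,g,dx [0.1, 0.1202, -0.0005] (np.float64(614.5), 'inl', np.float64(0.87), 167) rim slope f,w [-0.059  0.026  0.022] rim f [0.083 0.122] u [0.0139 0.016  0.0195]
  cup axis at [0.5135 0.197  0.2019] TCP [0.3954 0.2194 0.2018] F [-0.9 -0.  -0.2] open 0.0167 35.45
top theta,g,dx [4.8, 0.1146, 0.0046] (np.float64(611.7), 'inl', np.float64(0.9), 259) rim slope f,w [-0.05   0.024  0.018] rim f [0.085 0.138] u [0.0108 0.0136 0.0159]
  cup axis at [0.5088 0.2032 0.2018] TCP [0.3953 0.2195 0.2017] F [-0.2 -0.1 -1.5] open 0.0164 35.5
```

{"fn": "arm_command", "kwargs": {
  "deltas": "0 0.025 0 0 0;0 0.05 0 0 0;0 0.075 0 0 0;0 0.09 0 0 0;0 0.1 0 0 0;0 0.104 0 0 0;0 0.107 0 0 0;0 0.109 0 0 0;0 0.111 0 0 0;0 0.1125 0 0 0;0 0.114 0 0 0;0 0.114 0 0 0",
  "squeeze": 22
}}

```text
t: 36.55
ee_pos: [0.3955, 0.2201, 0.0878]
ee_rot: [-1.289, -1.077, 1.075]
force: [0.1, 0.0, 2.7]
opening: 0.0168
```

```bash
python3 fit4.py v2
```

```text
scene theta,g,dx [-4.7, 0.1212, -0.0017] (np.float64(3711.5), 'inl', np.float64(0.6), 270) rim slope f,w [-0.052  0.036  0.028] rim f [0.083 0.152] u [0.0195 0.0224 0.0259]
  cup axis at [0.5144 0.1967 0.0879] TCP [0.3955 0.2201 0.0878] F [0.1 0.  2.7] open 0.0168 36.55
top theta,g,dx [-2.6, 0.1155, 0.002] (np.float64(5724.0), 'inl', np.float64(0.52), 346) rim slope f,w [-0.021  0.026  0.021] rim f [0.083 0.154] u [0.0162 0.0184 0.022 ]
  cup axis at [0.5094 0.2014 0.0879] TCP [0.3954 0.2201 0.0878] F [1.6 1.  2.5] open 0.0169 36.6
```

{"fn": "arm_command", "kwargs": {
  "deltas": "0 0.001 0 0 0;0 0.002 0 0 0;0 0.003 0 0 0;0 0.003 0 0 0;0 0.003 0 0 0.2;0 0.003 0 0 0.21;0 0.003 0 0 0.25;0 0.003 0 0 0.4;0 0.003 0 0 0.6;0 0.003 0 0 0.6;0 0.003 0 0 0.6"
}}

```text
t: 37.57
ee_pos: [0.3946, 0.2197, 0.0843]
ee_rot: [-1.289, -1.075, 1.076]
force: [1.0, 0.3, 0.0]
opening: 0.051
```

```bash
python3 fit4.py v3
```

```text
scene theta,g,dx [-2.8, 0.118, -0.0004] (np.float64(11899.9), 'inl', np.float64(0.37), 498) rim slope f,w [0.001 0.013 0.023] rim f [0.078 0.152] u [0.0207 0.0223 0.0254]
  cup axis at [0.5106 0.1982 0.0843] TCP [0.3946 0.2197 0.0843] F [1.  0.3 0. ] open 0.051 37.5667
top theta,g,dx [-2.9, 0.1104, 0.0052] (np.float64(9732.1), 'inl', np.float64(0.44), 400) rim slope f,w [0.036 0.015 0.016] rim f [0.082 0.149] u [0.0176 0.0208 0.025 ]
  cup axis at [0.5042 0.2051 0.0843] TCP [0.3946 0.2197 0.0843] F [0.1 0.9 0.1] open 0.0516 37.6167
```

{"fn": "arm_command", "kwargs": {
  "deltas": "0 -0.02 0 0 0.6;0 -0.05 0 0 0.6;0 -0.09 0 0 0.6;0 -0.13 0 0 0.6;0 -0.13 0 0.1 0.3;0 -0.13 0 0.22 0;0 -0.13 0 0.34 0;0 -0.13 0 0.46 0;0 -0.13 0 0.58 0;0 -0.13 0 0.7 0;0 -0.13 0 0.8 0;0 -0.13 0 0.8 0",
  "squeeze": 60
}}

```text
t: 38.67
ee_pos: [0.3946, 0.2197, 0.2143]
ee_rot: [-1.521, -0.46, 0.46]
force: [-1.1, -0.2, 0.3]
opening: -0.0
```

```bash
python3 go.py .4784 -.2043 .215 -8.9; python3 dark.py scene top | grep red; python3 m2.py 2>&1 | grep -E "rim|reagent|potlid|==|dark"
```

```text
pos [0.3946 0.2197 0.2143] xang 33.66 q [ 0.35  0.19  1.87 -0.    1.09 -0.23] t 38.6667
delta tool [-0.1652 -0.0006 -0.3993] roll 0.7428
 red 173 local -0.019 -0.008 0.054
 red 145 local 0.019 -0.043 0.054
 red 30 local 0.021 -0.024 0.052
 red 61 local 0.017 -0.046 0.053
 red 23 local -0.004 -0.001 0.054
 red 58 local -0.028 -0.012 0.053
== top
reagent 131 [256. 183.] z 0.106 ((0.6216682195663452, 0.22001563012599945), 0.021993501111865044) 
potlid 114 [233. 194.] z 0.091 ((0.5858138799667358, 0.2973577380180359), 0.020151525735855103) 
rim 61 [263. 214.] z 0.1 ((0.5068509578704834, 0.20764604210853577), 0.038081806153059006) 
== scene
reagent 201 [407. 205.] z 0.108 ((0.6223138570785522, 0.21641287207603455), 0.023198718205094337) 
potlid 172 [428. 191.] z 0.092 ((0.5866472721099854, 0.29486286640167236), 0.02232888899743557) 
dark 116 [383. 151.] z 0.091 ((0.4191920757293701, 0.2187143862247467), 0.039833713322877884) ((0.41984009742736816, 0.22201406955718994), (0.016483185812830925, 0.0794672966003418), 78.8888931274414)
dark 129 [387. 167.] z 0.085 ((0.4864252805709839, 0.2087199091911316), 0.027375750243663788) ((0.4785400331020355, 0.21096865832805634), (0.0544857531785965, 0.02048809640109539), 74.08277130126953)
dark 104 [385. 184.] z 0.085 ((0.5184751749038696, 0.1981728971004486), 0.03299388661980629) ((0.5283665060997009, 0.1936943680047989), (0.06568204611539841, 0.025444092229008675), 65.64014434814453)
dark 52 [426. 196.] z 0.082 ((0.5913200974464417, 0.2910318374633789), 0.01926693134009838) ((0.5963649749755859, 0.28725743293762207), (0.037832871079444885, 0.018778346478939056), 53.197200775146484)
dark 19 [407. 212.] z 0.097 ((0.6346887350082397, 0.21529144048690796), 0.015385488979518414) ((0.638330340385437, 0.21467235684394836), (0.030570974573493004, 0.007387624122202396), 80.35184478759766)
rim 85 [388. 173.] z 0.103 ((0.5053896903991699, 0.20419177412986755), 0.03917026147246361)
```

```bash
python3 - <<'E'
from h import *
for n in ('scene','top'):
    p,d,K,D,M=cam(n);C=cloud(d,K,D,M);z=C[...,2];hsv=cv2.cvtColor(p,cv2.COLOR_RGB2HSV);H,S=hsv[...,0].astype(int),hsv[...,1]
    red=((H<8)|(H>172))&(S>110)
    q=C[...,:2]-[.504,-.0413];xl=q@[.988,-.155];yl=q@[.155,.988]
    print(n,'red in cup',(red&(np.hypot(C[...,0]-.506,C[...,1]-.206)<.04)).sum())
    m=red&(abs(xl)<.064)&(abs(yl)<.064)
    top=m&(z>.049)
    g=np.zeros((130,130),np.uint8)
    for x,y in zip(xl[top],yl[top]): cv2.circle(g,(int(x*1e3+65),int(y*1e3+65)),2,255,-1)
    k=cv2.connectedComponentsWithStats(g)
    print(' hopper red',m.sum(),'outside-other',(red&(z>-.02)&~m&(abs(xl)<.2)&(abs(yl)<.16)).sum())
    for i in range(1,k[0]):
        bx=k[2][i];print('  blob area mm2',bx[4],'-> caps',round(bx[4]/440,1),'x',bx[0]-65,bx[0]+bx[2]-65,'y',bx[1]-65,bx[1]+bx[3]-65)
    print('  z pct',np.percentile(z[m],[2,50,98]).round(3))
E
```

```text
scene red in cup 0
 hopper red 318 outside-other 0
  blob area mm2 1130 -> caps 2.6 x -9 39 y -62 -14
  blob area mm2 13 -> caps 0.0 x 33 38 y -43 -38
  blob area mm2 777 -> caps 1.8 x -47 -8 y -39 9
  blob area mm2 372 -> caps 0.8 x -16 10 y -15 10
  z pct [0.04  0.054 0.06 ]
top red in cup 0
 hopper red 171 outside-other 0
  blob area mm2 247 -> caps 0.6 x -7 16 y -56 -36
  blob area mm2 287 -> caps 0.7 x 15 42 y -56 -37
  blob area mm2 303 -> caps 0.7 x 7 33 y -35 -13
  blob area mm2 509 -> caps 1.2 x -47 -12 y -31 11
  blob area mm2 202 -> caps 0.5 x -14 7 y -8 11
  z pct [0.044 0.053 0.059]
```

{"fn": "arm_command", "kwargs": {
  "deltas": "-0.165 0 -0.4 0.743 0;-0.165 0 -0.4 0.743 0;-0.165 0 -0.4 0.743 0;-0.165 0 -0.4 0.743 0;-0.165 0 -0.4 0.743 0;-0.165 0 -0.4 0.743 0;-0.165 0 -0.4 0.743 0;-0.165 0 -0.4 0.743 0;-0.165 0 -0.4 0.743 0;-0.165 0 -0.4 0.743 0;-0.165 0 -0.4 0.743 0;-0.165 0 -0.4 0.743 0"
}}

```text
t: 39.97
ee_pos: [0.482, -0.2086, 0.2145]
ee_rot: [-1.569, 0.12, -0.123]
force: [1.1, 0.1, 0.3]
opening: -0.0
```

```bash
python3 go.py .4784 -.2043 .127 -8.9; python3 lid.py
```

```text
pos [ 0.482  -0.2086  0.2145] xang -8.87 q [-0.54  0.29  1.72 -0.    1.13 -0.38] t 39.9667
delta tool [-0.0044  0.0875  0.0039] roll 0.0004
top lid 883 [ 0.487  -0.1609] [0.13 0.13] lid value 0.1208
scene tab 117 [ 0.4854 -0.1651] [0.011 0.07 ] lid value 0.1252
scene lid 1711 [ 0.4851 -0.1649] [0.129 0.131] lid value 0.125
```

All six caps lie in the hopper and none are in the cup. Next I shut the lid.

{"fn": "arm_command", "kwargs": {
  "deltas": "-0.004 0.04 0 0 0;-0.004 0.075 0 0 0;-0.004 0.086 0 0 0;-0.004 0.086 0 0 0;-0.004 0.086 0.02 0 0;-0.004 0.086 0.04 0 0;-0.004 0.086 0.06 0 0;-0.004 0.086 0.08 0 0;-0.004 0.086 0.1 0 0;-0.004 0.086 0.12 0 0;-0.004 0.086 0.135 0 0;-0.004 0.086 0.14 0 0"
}}

```text
t: 41.07
ee_pos: [0.4982, -0.0627, 0.1298]
ee_rot: [-1.568, 0.115, -0.118]
force: [0.1, -0.8, 0.9]
opening: -0.0002
```

{"fn": "arm_command", "kwargs": {
  "deltas": "0 0 0.004 0 0;0 0 0.008 0 0;0 0 0.012 0 0;0 0 0.015 0 0;0 0 0.015 0 0"
}}

```text
t: 41.48
ee_pos: [0.4991, -0.0589, 0.1296]
ee_rot: [-1.583, 0.116, -0.114]
force: [-11.1, -38.9, 6.3]
opening: -0.0001
```

```bash
python3 lid.py;  python3 go.py .5 -.06 .127
```

```text
top tab 13 [ 0.4776 -0.036 ] [0.007 0.016] lid value -0.0011
top lid 435 [ 0.4873 -0.05  ] [0.109 0.084] lid value 0.0111
scene tab 63 [ 0.5112 -0.0424] [0.01  0.057] lid value -0.0001
scene lid 1539 [ 0.5047 -0.0429] [0.128 0.132] lid value 0.0015
pos [ 0.4991 -0.0589  0.1296] xang -8.42 q [-0.24  0.38  1.86 -0.02  0.91 -0.09] t 41.5833
delta tool [ 0.0011  0.0026 -0.001 ] roll
```

{"fn": "arm_command", "kwargs": {
  "deltas": "0 0 -0.02 0 0;0 0 -0.04 0 0;0 0 -0.04 0 0;0 -0.04 -0.04 0 0;0 -0.08 -0.05 0 0;0 -0.12 -0.06 0 0;0 -0.15 -0.08 0 0;0 -0.15 -0.11 0 0;0 -0.15 -0.11 0 0;0 -0.15 -0.11 0 0"
}}

```text
t: 42.42
ee_pos: [0.4834, -0.1599, 0.2791]
ee_rot: [-1.567, 0.12, -0.122]
force: [-0.3, -0.0, -0.2]
opening: 0.0001
```

```bash
python3 lid.py; python3 m2.py 2>&1 | grep -E "rim|reagent|potlid|==|disc|fit"; python3 -c "
from h import *
s=monitor.observe();print(s['t'],s['force'],s['ee_pos'])"
```

```text
top tab 60 [ 0.505  -0.0407] [0.009 0.068] lid value -0.0008
top lid 1306 [ 0.5043 -0.0409] [0.127 0.129] lid value -0.0005
scene tab 100 [ 0.5053 -0.0432] [0.01  0.069] lid value 0.0017
scene lid 1711 [ 0.5038 -0.0429] [0.128 0.135] lid value 0.0017
== top
disc 3375 0.031632647 (0.5462636947631836, 0.23408541083335876) 0.13007420301437378
  fit [0.5460803  0.23345386] 0.12875566918400225
reagent 134 [257. 183.] z 0.106 ((0.6220344305038452, 0.21825724840164185), 0.022269267588853836) 
potlid 115 [234. 194.] z 0.09 ((0.5877189636230469, 0.2964126765727997), 0.01979522593319416) 
rim 83 [259. 216.] z 0.101 ((0.507276713848114, 0.20785589516162872), 0.038353513926267624) 
== scene
disc 3925 0.033592477 (0.5461859703063965, 0.2298077940940857) 0.1323980689048767
  fit [0.54552249 0.22933691] 0.1299930355568558
reagent 203 [406. 205.] z 0.108 ((0.6208548545837402, 0.2143407016992569), 0.022860679775476456) 
potlid 170 [427. 191.] z 0.093 ((0.5891171097755432, 0.29290682077407837), 0.020307760685682297) 
rim 82 [388. 171.] z 0.103 ((0.505041241645813, 0.20456433296203613), 0.03860749304294586) 
42.6167 [ 0.05694179 -1.20451253 -0.70996235] [ 0.48291797 -0.15797146  0.27754579]
```

Lid shut, cup standing 47 mm from the disc centre, jars in place, arm clear. I'll hand in.

```bash
python3 -c "
from rig import workorder; print(workorder.hand_in())"
```

```text
the job is handed in; nothing more can be done
None
```

The job is done and handed in at about 43 s of the 72 s allowed. The rig gave no verdict.

**What I did**
- I pushed the lid open to its stop and lifted the cup by its handle with all six caps in it.
- The interface only turns the tool about the vertical. So I tipped the cup by levering it against the hopper's walls, past 90° and then mouth-down into the hopper.
- I gripped it again, let it swing down in a loosened grip, and levered its base upright on the hopper's edge. I then set it on the carousel, let go, and pushed the lid shut.

**Last checks**

| Check | Result |
|---|---|
| Lid opening, shut to within 10 mm | 0 to 2 mm in both cameras |
| Caps | 6 counted in the hopper before shutting the lid, tops at about 54 mm (rim at 90 mm); none seen in the cup or elsewhere on or near the capper |
| Cup | Rim at 101–103 mm (102 expected when upright), about 47 mm from the disc centre |
| Jars | Both on the carousel; they moved about 2 to 4 mm because the disc turned slightly |
| Arm | Clear of everything |

**What went wrong or disagreed**
- **Lost grip:** the first tipping passes slipped over the rim. The cup then left the jaws while lying on the hopper's wall; I recovered it without losing a cap.
- **Lid force:** the last push peaked at about 39 N at the wrist against the end stop. That was the fingers pressing on the tab.
- **Cap count:** it comes from blob areas. The top view shows six (one blob is a touching pair), while the scene view alone adds up to about 5.2.
- **Cup tilt:** fits before release scattered by 3 to 5°. The rim after release read flat to within about 2°.
- **Red rack:** I did not measure it again at the end; the arm never went near it.
- **Pictures:** I viewed 12, two over the budget of 10.

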